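# Set the iris ring of the stone light and fit its loupe

## Robot

A 6-joint arm with a two-finger parallel gripper is mounted at the origin on a cart in front of the work surface, level with it; the furniture and walls round the work are solid. World frame = base frame: x ahead of the robot, y to its left, z up, the work surface at z = 0. Lengths are in m, angles in rad, forces in N, time in s.
With the tool pointing down it reaches from about 0.425 to 1.125 m from the base axis. Payload 14.9 kg.
Tool frame: the origin (TCP) lies on the centre line of the jaws, within the pads' length; the fingertips stand 17 mm ahead of it and the grasp point (between the pads) lies 2 mm behind it; x points along the fingers, z is the direction in which the jaws open and shut, and the axes are right-handed (so a half turn about x gives the same grasp; the last joint's range is limited). The gripper opens to 91 mm and grips with 3 to 60 N. Pads are 32 mm wide; open, the fingers measure 118 mm over their backs; the gripper's body (76 mm by 178 mm) begins 60 mm behind the grasp point.
Start: joints at [-1.255, 0.379, 1.734, -0, 1.028, -0.033], TCP at [0.239, -0.658, 0.231] pointing down, gripper open.
Joint ranges: [-2.77, 2.77], [-0.74, 2.19], [0, 2.66], [-1.06, 4.2], [0.31, 2.87], [-3.08, 3.08]. Speed limits (rad/s): [1.89, 1.89, 2.39, 3.14, 3.14, 3.14].

## Interface

Orientations are given as [roll, pitch, yaw] about the fixed x, y, z axes, in that order (R = Rz(yaw) Ry(pitch) Rx(roll)).
In Python, from workcell import get_state, snapshot, hand_in gives the robot as it stands.
- The arm moves only by the shell command python3 -m inch 'ROWS'. ROWS is JSON, a list that holds one entry, the list of rows, each a list of 7 numbers: the shift along the tool's x, y, z each as a share of 0.5 m, from -1 to 1, then the turn, a rotation vector about the tool's x, y, z each as a share of 60 degrees, from -1 to 1, then the opening, from 0 (shut) to 1 (fully open). In form: [[[x, y, z, rx, ry, rz, claw], ...]]. A call has 1 to 5 rows; each row is the pose to reach, as a shift and turn from the pose commanded when the call began, along the tool's axes at that moment; what a row does not reach only later rows make up. A row lasts 1/8 s, in which the tool goes at most 62.5 mm and 10.7 degrees, less where a joint would pass 70% of its speed; a pose out of reach is approached as far as the arm can. A call with a number of a shift or a turn outside -1 to 1 is refused whole. A call with a gripper value outside its range is refused whole. The fingers move at their own pace and stop on an object; the grip force is fixed at half the most. Time passes only in rows, so rows that repeat a pose let the fingers close. It gives the time, the measured TCP pose, the force and the opening at its end, in the units of the state.
- get_state(): the state, without advancing time (a new reading comes with each control period).
- snapshot(name): name is "scene" or "top" or "wrist"; returns a dict with "pixels" (420x560x3 uint8, red, green, blue), "K" (3x3 intrinsics, pixels), "k1" (the pictures are not rectified: a ray, as slopes to the right and down, at radius r is drawn at 1 + k1 r^2 times it, then the intrinsics apply), "extrinsics" (4x4, takes a point from camera to world coordinates); the wrist camera has in their place "T_tool_cam" (4x4, takes a point from camera to tool coordinates, whose origin is the TCP and whose axes are the tool frame's). Camera axes: x right, y up, looking along -z (the intrinsics and any distortion apply to the point x, -y, -z); pixel columns grow to the right and rows downward; lengths in m; the calibration is good to about 2 mm. A picture is of the moment at which its call begins: read the wrist's pose just before it. There is no depth.
- hand_in(): hands the job in, once; it reports no verdict.
The state is a dict: "time_s": time; "q": joint angles; "dq": joint speeds; "joint_efforts": joint torques, N m; "position": TCP position; "tool_rot": TCP orientation; "wrist_force": force on the tool from outside, world axes, zero at the start; "torque": the same for the moment, N m; "gripper_width": finger opening in m.
Only numpy, scipy, OpenCV 4.12 (cv2) and the standard library are available. Lean on these libraries where they do the work, as an engineer would, in place of code of your own. Each camera call takes 0.05 s, during which the arm holds its last target.

## Task

Set up the small upright stone light for viewing. Grip only the slim ribbed ring in the middle of its barrel and turn it clockwise (seen from above) until its stud presses firmly, with 8 to 9 N, on the set screw of the stop, without forcing it and without touching the fixed rings above and below it or the stop, and leave it bearing there. Then stand the black eye loupe in the recess on top of the barrel, let go, and leave the other things where they are.

Things in the scene. Friction and masses are not known exactly. Their poses are not given: they have to be found in the camera images.
- light: Stone light: fixed rigid upright barrel on a dark round foot of 92 mm diameter, 67 mm tall in all, at any yaw. Origin on the barrel axis at the worktop, z up. From below: grey barrel 53 mm across up to 38 mm; fixed dark lower ring, 38 to 46 mm; slim aluminium iris ring, 47.5 to 55.5 mm; fixed dark upper ring, 57 to 67 mm above the worktop. Only the iris ring moves.
- lower_ring: Fixed dark smooth ring under the iris ring, 60 mm diameter, 8 mm high, so it stands 2 mm prouder than the iris ring. Origin: its underside centre, 38 mm above the worktop. Robot must not touch it (1 N or less counts as no touch).
- upper_ring: Fixed dark smooth ring over the iris ring, 51 mm diameter, 10 mm high, 2.5 mm inside the iris ring's rib line all round. Origin: its underside centre, 57 mm above the worktop. Its top has a round recess 31 mm wide and 5.5 mm deep. Robot must not touch it (1 N or less counts as no touch).
- iris: Slim ribbed aluminium ring, 56 mm across, 8 mm high; a steel stud, 5 mm thick, sticks out to 37 mm from the axis. Origin on the barrel axis at its underside, 47.5 mm above the worktop; x along the stud. Turns about the vertical axis with about 0.12 N m friction and stays where left. Gripped from above with the fingers square to the direction midway between stud and lug, both clear the fingers.
- stud (a point): Point in the iris ring's stud, 33 mm from the barrel axis, 51.5 mm above the worktop. Turned clockwise from above it meets the set screw after 20 to 75 degrees.
- stop: Dark saddle 11 x 13 x 20 mm clamped fast on the barrel's outside, top 49.5 mm above the worktop; on it an upright lug 6 x 5 mm, top 57.5 mm, with a set screw. Origin on the barrel axis, x to the lug. Robot must not touch it (over 1 N). The stud must press the screw with over 5 N; aim at 8 to 9 N = 0.28 N m about the axis above the ring's friction; over 14 N (0.46 N m) bends it.
- lug (a point): Middle of the stop's lug at stud height: 33 mm from the barrel axis, 51.5 mm above the worktop. From it a steel set screw, 4 mm thick, points toward the stud along the turn; its tip stands 4.5 to 9.5 mm from this point, set differently each time and not measured, so the touch must be felt: it comes when stud and lug points are some 7 to 12 mm apart.
- seat (a point): Centre of the flat glass floor of the recess in the upper ring, 61.5 mm above the worktop, on the barrel axis; the recess is 31 mm wide, its rim 67 mm above the worktop.
- loupe: Black eye loupe, a short barrel 28 mm in diameter and 21 mm high, 28 g, standing loose on the worktop to the right of the light. Origin: centre of its underside; z up. It seats in the recess with 1.5 mm play all round.
- punch_block: Bystander: brass block 30 x 30 x 22 mm, loose on the worktop. Origin: centre of its underside.
- powder_jar: Bystander: glass jar with brass lid, 45 mm diameter, 53 mm high, loose on the worktop. Origin: centre of its underside.
- tape_roll: Bystander: roll of masking tape, 48 mm diameter, 12 mm high, lying loose on the worktop. Origin: centre of its underside.
There are look-alikes about, which are no part of the job. What is shaped like the light but pink is not meant.

How it is judged:
By the outcome, as a careful person would: the job done as asked, in the order asked, and still so for the second after the job is handed in, with the robot touching nothing.
It also fails if it takes over 67 s, if anything falls off the work surface, if the arm or the gripper's body presses on something with over 40 N, if the wrist force passes 120 N, or if a joint passes its speed limit or range.

## Working session

There is one attempt and no reset: what is moved stays moved. The work goes in short steps, Python scripts to look and compute and a shell command to move; the robot and the scene stay as the last step left them, time stands still between calls to the robot, and variables do not carry over. Pictures are saved under pics/ and viewed, and the job is handed in when it is done.

```bash
ls; mkdir -p pics; python3 - <<'E'
from workcell import get_state,snapshot
import cv2
print(get_state())
for n in ["scene","top","wrist"]:
    s=snapshot(n); cv2.imwrite(f"pics/{n}0.png",s["pixels"][:,:,::-1]); print(n,{k:v for k,v in s.items() if k!="pixels"})
E
```

```text
pics
{'time_s': 0.0, 'q': array([-1.25530333e+00,  3.79392129e-01,  1.73476493e+00,  1.16124723e-05,
        1.02851064e+00, -3.32955343e-02]), 'dq': array([-8.64834958e-04,  1.51065112e-03, -2.21168712e-03,  6.68491529e-06,
       -1.34598823e-03, -2.24048814e-04]), 'joint_efforts': array([-5.07453340e-03, -7.63740134e+01, -4.34366083e+01,  6.48707058e-02,
        4.24534385e-02, -1.10541539e-04]), 'position': array([ 0.23911643, -0.65749833,  0.23030759]), 'tool_rot': array([3.09905127, 1.56972124, 1.87703747]), 'wrist_force': array([-0.27486691, -0.29716664, -0.02465842]), 'torque': array([-4.09437748e-02,  4.72069091e-02,  2.24125973e-05]), 'gripper_width': 0.09124393174127157}
scene {'K': array([[487.4229821 ,   0.        , 282.87963405],
       [  0.        , 487.4229821 , 207.35034501],
       [  0.        ,   0.        ,   1.        ]]), 'k1': -0.16851506894738588, 'extrinsics': array([[-0.865931  ,  0.18636792, -0.46414492,  0.00211111],
       [-0.49973526, -0.36077389,  0.78746865,  0.91007185],
       [-0.02069248,  0.91384309,  0.40553992,  0.51897284],
       [ 0.      
[... 349 characters left out ...]
0.01219719,  0.0180691 ],
       [-0.01588797,  0.15260242,  0.98815994,  0.91486943],
       [ 0.        ,  0.        ,  0.        ,  1.        ]])}
wrist {'K': array([[325.87248021,   0.        , 282.80666568],
       [  0.        , 325.87248021, 208.39098156],
       [  0.        ,   0.        ,   1.        ]]), 'k1': -0.01995416758024583, 'T_tool_cam': array([[-5.42815047e-04,  2.93770042e-01, -9.55875969e-01,
        -1.52783994e-01],
       [-5.99837931e-04,  9.55875842e-01,  2.93770344e-01,
         8.42666790e-02],
       [ 9.99999673e-01,  7.32833626e-04, -3.42649376e-04,
         1.95465923e-04],
       [ 0.00000000e+00,  0.00000000e+00,  0.00000000e+00,
         1.00000000e+00]])}
```

View pics/scene0.png

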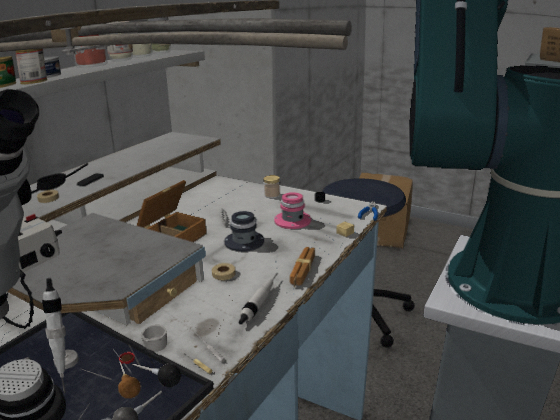

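View pics/top0.png

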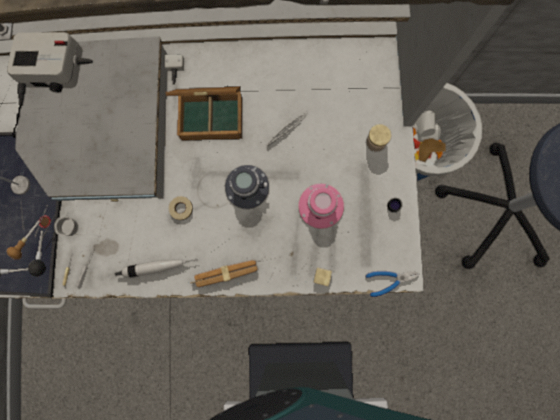

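View pics/wrist0.png

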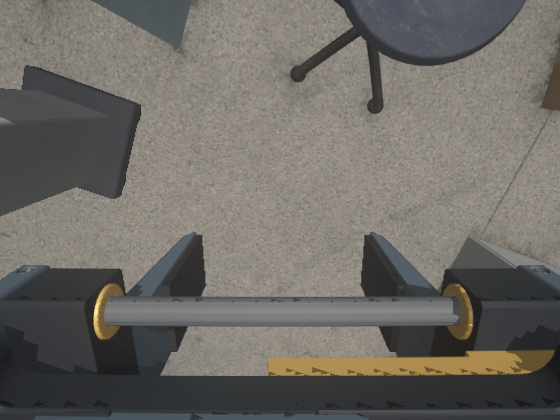

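The top view shows the dark light at about (245,185). The pink look-alike is at (321,205) and is not meant. The black loupe is at (394,205), the tape at (180,208), the jar at (378,138) and the brass block at (322,277). I'll confirm with an enlarged crop.

```bash
cat > h.py <<'E'
import numpy as np, cv2
from workcell import get_state,snapshot
from scipy.spatial.transform import Rotation as R
def Tw(st):
    T=np.eye(4);T[:3,:3]=R.from_euler('xyz',st['tool_rot']).as_matrix();T[:3,3]=st['position'];return T
def cam(n):
    st=get_state(); s=snapshot(n)
    s['T']=s['extrinsics'] if n!='wrist' else Tw(st)@s['T_tool_cam']
    return s
def proj(s,P):
    P=np.atleast_2d(P);p=(P-s['T'][:3,3])@s['T'][:3,:3]
    a=np.c_[p[:,0],-p[:,1]]/(-p[:,2:3]); r2=(a**2).sum(1,keepdims=True); a=a*(1+s['k1']*r2)
    return a*s['K'][0,0]+s['K'][:2,2]
def back(s,uv,z):
    uv=np.atleast_2d(np.asarray(uv,float)); d=(uv-s['K'][:2,2])/s['K'][0,0]; a=d.copy()
    for _ in range(30): a=d/(1+s['k1']*(a**2).sum(1,keepdims=True))
    v=np.c_[a[:,0],-a[:,1],-np.ones(len(a))]@s['T'][:3,:3].T; o=s['T'][:3,3]
    return o+v*((z-o[2])/v[:,2:3])
def crop(s,c,w,k,name,grid=False):
    u,v=map(int,c); im=s['pixels'][:,:,::-1]
    x0,y0=max(u-w[0],0),max(v-w[1],0)
    im=im[y0:v+w[1],x0:u+w[0]]; im=cv2.resize(im,None,fx=k,fy=k,interpolation=cv2.INTER_CUBIC)
    im=np.clip(im.astype(float)*1.6,0,255).astype(np.uint8)
    cv2.imwrite(f'pics/{name}.png',im); print(name,'x0,y0',x0,y0,'k',k)
E
python3 - <<'E'
from h import *
s=cam('top'); crop(s,(247,186),(40,30),10,'tl1')
crop(s,(390,205),(35,30),8,'lo1')
c=cam('scene'); crop(c,(245,230),(40,30),10,'sl1')
print(back(s,[(244,181)],.067),back(s,[(394,205)],.02))
E
```

```text
tl1 x0,y0 207 156 k 10
lo1 x0,y0 355 175 k 8
sl1 x0,y0 205 200 k 10
[[0.57747696 0.1069939  0.067     ]] [[ 0.53164693 -0.18564647  0.02      ]]
```

View pics/tl1.png

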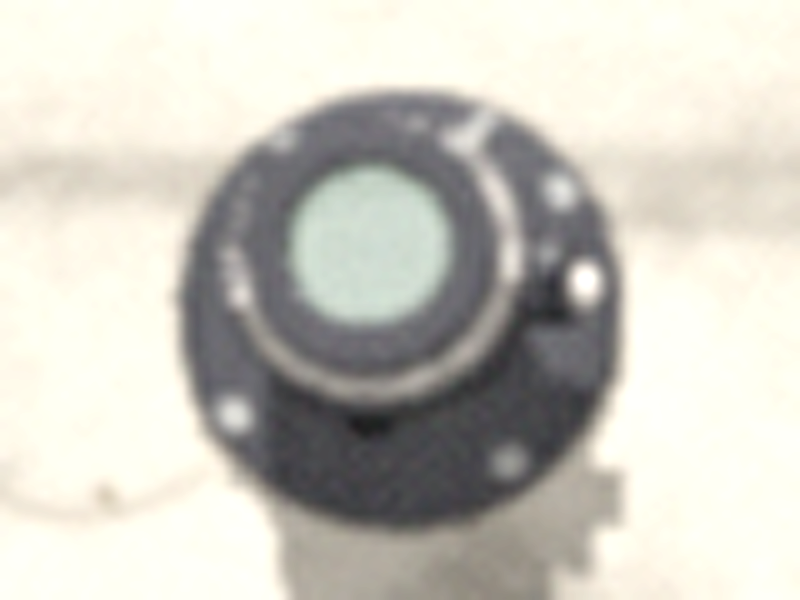

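View pics/sl1.png

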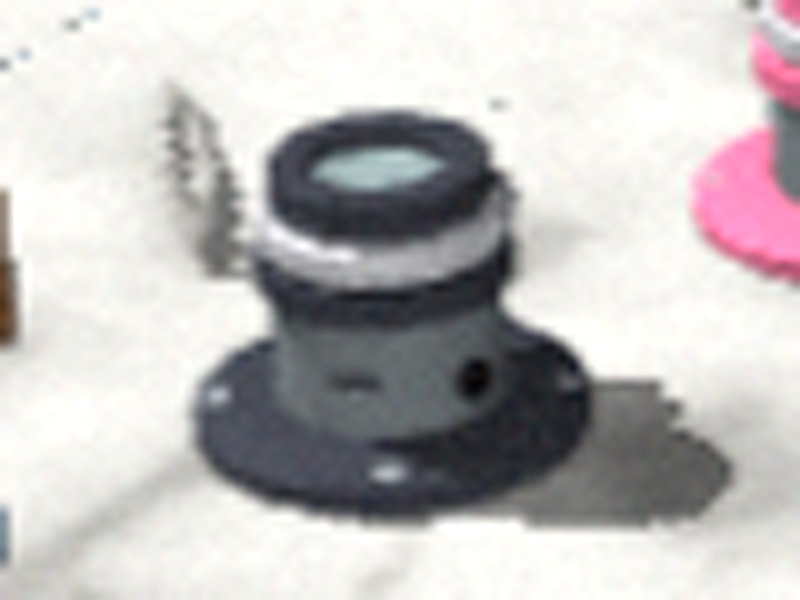

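View pics/lo1.png

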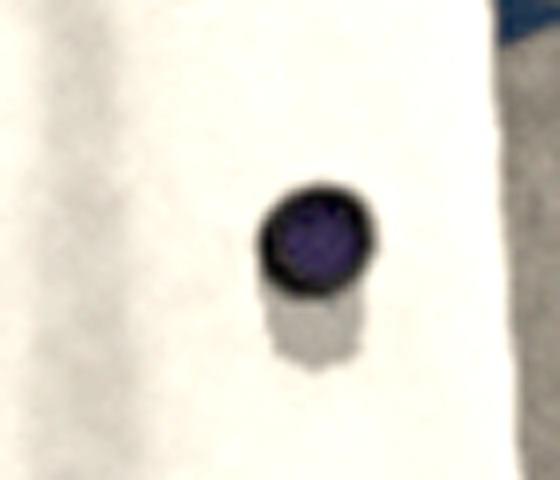

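```bash
cat >> h.py <<'E'
def plan(pos,phi=None):
    """rows for target pos, jaw direction phi(deg, world; half turn free)"""
    st=get_state();T=Tw(st);z=T[:3,2];cur=np.degrees(np.arctan2(z[1],z[0]))
    if phi is None: phi=cur
    d=(phi-cur+90)%180-90; phi2=np.radians(cur+d)
    Rt=np.c_[[0,0,-1],[-np.sin(phi2),np.cos(phi2),0],[np.cos(phi2),np.sin(phi2),0]]
    sh=T[:3,:3].T@(np.asarray(pos)-T[:3,3]); rv=R.from_matrix(T[:3,:3].T@Rt).as_rotvec(degrees=True)
    print('t',round(st['time_s'],3),'pos',st['position'].round(4),'phi',round(cur,2),'q6',st['q'][5].round(3),'F',st['wrist_force'].round(2),'M',st['torque'].round(3),'w',st['gripper_width'].round(4))
    print('shift/0.5',(sh/.5).round(4),'rot/60',(rv/60).round(4),'dist',np.linalg.norm(sh).round(4),'dphi',round(d,1))
E
python3 - <<'E'
from h import *
s=cam('top')
o=np.array([207,156])
for z in(.0615,.067):print(z,back(s,o+np.array([[370,245]])/10,z))
c=back(s,o+np.array([[370,245]])/10,.0615)[0]
# foot circle
print('foot ctr',back(s,o+np.array([[402,308]])/10,.004))
for n,uv,z in(('stud',(475,125),.0515),('lug',(550,285),.0545),('white',(585,283),.0515),('saddle',(565,340),.0495)):
    p=back(s,o+np.array([uv])/10,z)[0];d=p-c;print(n,p.round(4),np.hypot(*d[:2]).round(4),np.degrees(np.arctan2(d[1],d[0])).round(1))
print(get_state()['time_s'])
plan([0.577,0.07,0.2],-65)
E
```

```text
0.0615 [[0.5796831  0.10756332 0.0615    ]]
0.067 [[0.57844835 0.10698652 0.067     ]]
foot ctr [[0.57929435 0.1071631  0.004     ]]
stud [0.6052 0.088  0.0515] 0.0322 -37.5
lug [0.5724 0.0737 0.0545] 0.0347 -102.1
white [0.5733 0.0671 0.0515] 0.041 -99.0
saddle [0.5626 0.0713 0.0495] 0.0401 -115.2
0.3Traceback (most recent call last):
  File "<stdin>", line 11, in <module>
  File "h.py", line 32, in plan
    print('t',round(st['time_s'],3),'pos',st['position'].round(4),'phi',round(cur,2),'q6',st['q'][5].round(3),'F',st['wrist_force'].round(2),'M',st['torque'].round(3),'w',st['gripper_width'].round(4))
                                                                                                                                                                           ^^^^^^^^^^^^^^^^^^^^^^^^^
AttributeError: 'float' object has no attribute 'round'
```

```bash
sed -i "s/st\['gripper_width'\].round(4)/round(st['gripper_width'],4)/" h.py; python3 - <<'E'
from h import *
plan([0.568,0.072,0.22],18)
E
```

```text
t 0.3 pos [ 0.2392 -0.6577  0.2307] phi -70.02 q6 -0.033 F [-0.29  0.94  0.37] M [0.025 0.041 0.093] w 0.0915
shift/0.5 [ 0.0219  1.1167 -1.1469] rot/60 [-1.467e+00 -2.000e-04 -3.000e-04] dist 0.8005 dphi 88.0
```

```bash
python3 -m inch '[[[0,0.08,-0.08,-0.15,0,0,1],[0,0.17,-0.17,-0.3,0,0,1],[0,0.26,-0.26,-0.45,0,0,1],[0,0.35,-0.35,-0.6,0,0,1],[0,0.44,-0.44,-0.75,0,0,1]]]'; python3 - <<'E'
from h import *
plan([0.568,0.072,0.22],18)
E
```

```text
time_s: 0.92
position: [0.3694, -0.3783, 0.2311]
tool_rot: [-0.316, 1.57, -0.748]
wrist_force: [0.8, -0.3, -0.5]
gripper_width: 0.0911
t 0.925 pos [ 0.3694 -0.3783  0.2311] phi -24.74 q6 -0.41 F [ 0.8  -0.32 -0.5 ] M [ 0.022 -0.157 -0.038] w 0.0911
shift/0.5 [ 0.022   0.9842 -0.0162] rot/60 [-7.124e-01  4.000e-04  3.000e-04] dist 0.4923 dphi 42.7
```

```bash
python3 -m inch '[[[0,0.12,0,-0.15,0,0,1],[0,0.24,0,-0.3,0,0,1],[0,0.36,0,-0.45,0,0,1],[0,0.48,0,-0.6,0,0,1],[0,0.6,0,-0.71,0,0,1]]]'; python3 - <<'E'
from h import *
plan([0.568,0.072,0.22],18)
E
```

```text
time_s: 1.55
position: [0.4963, -0.1063, 0.2312]
tool_rot: [-0.63, 1.57, -0.319]
wrist_force: [1.1, -0.8, 0.7]
gripper_width: 0.091
t 1.55 pos [ 0.4963 -0.1063  0.2312] phi 17.84 q6 -0.568 F [ 1.11 -0.76  0.69] M [-0.056 -0.19  -0.018] w 0.091
shift/0.5 [0.0225 0.2956 0.2457] rot/60 [-0.0027  0.0005  0.0004] dist 0.1925 dphi 0.2
```

```bash
python3 -m inch '[[[0,0.08,0.07,0,0,0,1],[0.01,0.16,0.14,0,0,0,1],[0.02,0.24,0.2,0,0,0,1],[0.022,0.296,0.246,0,0,0,1],[0.022,0.296,0.246,0,0,0,1]]]'; python3 - <<'E'
from h import *
plan([0.568,0.072,0.22],18)
s=cam('wrist'); cv2.imwrite('pics/w1.png',s['pixels'][:,:,::-1])
p=proj(s,[[.579,.107,.0515]])[0]; print(p); crop(s,p,(90,70),5 if 1 else 0,'w1c')
E
```

```text
time_s: 2.17
position: [0.5688, 0.0719, 0.2198]
tool_rot: [0.64, 1.571, 0.949]
wrist_force: [-0.2, -0.5, -0.0]
gripper_width: 0.0914
t 2.175 pos [0.5688 0.0719 0.2198] phi 17.73 q6 -0.224 F [-0.23 -0.54 -0.01] M [ 0.008 -0.091  0.023] w 0.0914
shift/0.5 [-0.0004  0.0006 -0.0015] rot/60 [-0.0045  0.0001 -0.0001] dist 0.0008 dphi 0.3
[302.7149912  164.21948643]
w1c x0,y0 212 94 k 5
```

View pics/w1.png

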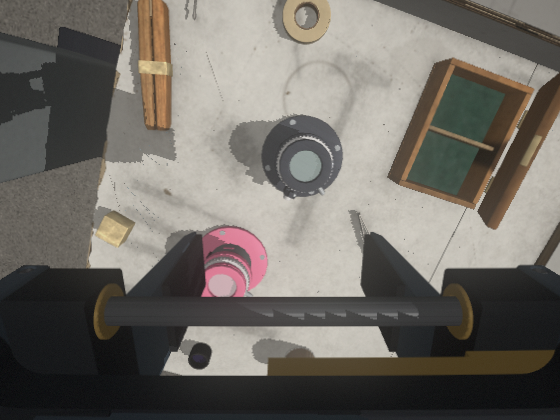

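View crop.

The dark light is at (303,155). The pink one is at (230,265), half under the left finger, and well clear of the target.

View pics/w1c.png

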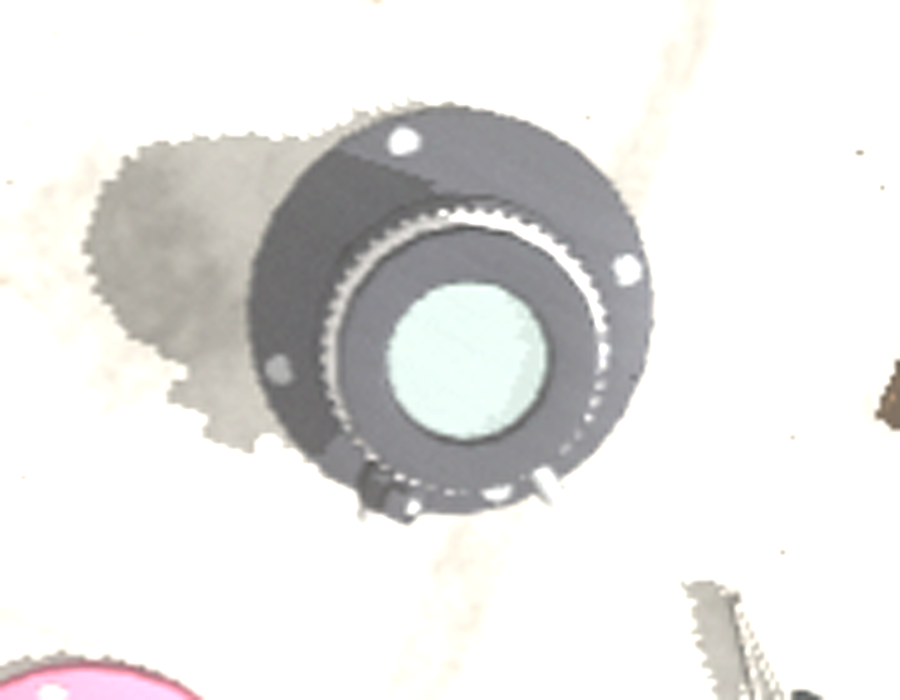

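```bash
python3 - <<'E'
from h import *
s=cam('wrist'); o=np.array([212,94])
# auto-fit glass
im=s['pixels'].astype(int); 
c=back(s,o+np.array([[468,361]])/5,.0615)[0]; print('glass',c)
print('ring/upper ctr', back(s,o+np.array([[469,356]])/5,.0595))
for n,uv,z in(('stud',(545,486),.0515),('lug',(375,480),.0545),('tip',(413,508),.0515),('f1',(403,140),.006),('f2',(628,268),.006),('f3',(278,368),.006),('f4',(498,493),.006)):
    p=back(s,o+np.array([uv])/5,z)[0];d=p-c;print(n,p.round(4),np.hypot(*d[:2]).round(4),np.degrees(np.arctan2(d[1],d[0])).round(1))
# jaw line check: TCP axis projections
st=get_state();T=Tw(st)
print(proj(s,[T[:3,3],[.5797,.1075,.0615]]))
E
```

```text
glass [0.58061347 0.10623337 0.0615    ]
ring/upper ctr [[0.5807223  0.10692836 0.0595    ]]
stud [0.6049 0.0854 0.0515] 0.032 -40.6
lug [0.5714 0.0768 0.0545] 0.0308 -107.4
tip [0.5809 0.0729 0.0515] 0.0334 -89.6
f1 [0.5581 0.14   0.006 ] 0.0406 123.7
f2 [0.6145 0.1289 0.006 ] 0.0408 33.8
f3 [0.5467 0.0838 0.006 ] 0.0407 -146.5
f4 [0.6038 0.0713 0.006 ] 0.042 -56.5
[[280.71143954 275.93973582]
 [305.12444582 164.66397414]]
```

```bash
python3 - <<'E'
from h import *
plan([0.5803,0.1066,0.12],16.5)
E
```

```text
t 2.275 pos [0.568  0.07   0.2198] phi 17.63 q6 -0.226 F [-0.4  -1.   -0.33] M [-0.052 -0.095 -0.003] w 0.0915
shift/0.5 [0.1995 0.0623 0.0457] rot/60 [ 0.0188 -0.0005  0.    ] dist 0.107 dphi -1.1
```

```bash
python3 -m inch '[[[0.1,0.03,0.023,0.019,0,0,1],[0.2,0.062,0.046,0.019,0,0,1],[0.2,0.062,0.046,0.019,0,0,1],[0.2,0.062,0.046,0.019,0,0,1]]]'; python3 - <<'E'
from h import *
plan([0.5803,0.1066,0.12],16.5)
s=cam('wrist'); cv2.imwrite('pics/w2.png',s['pixels'][:,:,::-1])
plan([0.5803,0.1066,0.12],16.5)
T=s['T']; print(proj(s,[[.5803,.1068,.0615],[.5803,.1068,.067]]))
a=np.radians(np.arange(0,360,15))
im=s['pixels'][:,:,::-1].copy()
for r,z in((.0155,.067),(.0255,.067),(.046,.004)):
  for p in proj(s,np.c_[.5803+r*np.cos(a),.1068+r*np.sin(a),z+0*a]): cv2.circle(im,tuple(map(int,np.round(p*8))),6,(0,0,255),-1,shift=3)
im=im[120:400,100:460]; cv2.imwrite('pics/w2o.png',cv2.resize(im,None,fx=2,fy=2))
for i in range(5):
    snapshot('top'); st=get_state();print(st['position'],st['wrist_force'],st['torque'])
E
```

```text
time_s: 2.78
position: [0.5813, 0.1057, 0.1214]
tool_rot: [-0.238, 1.57, 0.048]
wrist_force: [-0.6, -0.4, 1.0]
gripper_width: 0.0914
t 2.775 pos [0.5813 0.1057 0.1214] phi 16.41 q6 -0.146 F [-0.55 -0.39  1.02] M [-0.037 -0.084 -0.011] w 0.0914
shift/0.5 [ 0.0027  0.0023 -0.0014] rot/60 [-0.0015  0.0009  0.0002] dist 0.0019 dphi 0.1
t 2.825 pos [0.5817 0.1058 0.1219] phi 16.4 q6 -0.146 F [0.18 0.17 0.96] M [ 0.031 -0.095 -0.011] w 0.0908
shift/0.5 [ 0.0038  0.0024 -0.0023] rot/60 [-0.0016  0.0021  0.0004] dist 0.0025 dphi 0.1
[[280.89092279 231.11010156]
 [280.85591109 234.02493413]]
[0.58180669 0.1058533  0.12206956] [ 0.08806858 -0.30741936 -0.60190082] [ 0.03042676 -0.17572889  0.00176349]
[0.58177695 0.10596823 0.12198188] [-0.04513394  0.07598291 -0.29402063] [-0.03764218 -0.11947656 -0.02443105]
[0.58166014 0.10605926 0.12175226] [-0.24945564 -0.07529245  0.41435802] [-0.01481969 -0.10516083  0.01696364]
[0.58153458 0.10616695 0.12150213] [-0.85916974  0.37415297  0.43525124] [-0.02861789 -0.07814608  0.00376491]
[0.58131464 0.1062856  0.12112806] [-0.29939387 -0.53379458 -0.02720506] [ 0.02737086 -0.13647871 -0.00415603]
```

View pics/w2o.png

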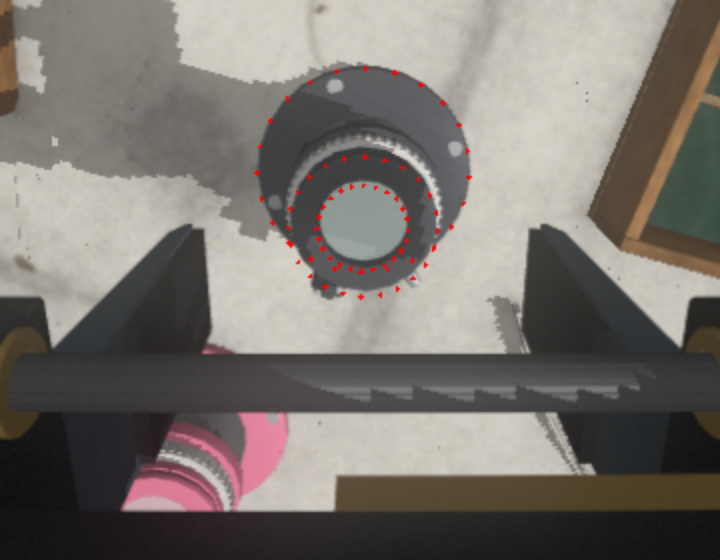

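```bash
python3 - <<'E'
from h import *
plan([0.5800,0.1074,0.075],16.5)
E
```

```text
t 3.075 pos [0.5813 0.1063 0.1211] phi 16.42 q6 -0.145 F [-0.3  -0.53 -0.03] M [ 0.027 -0.136 -0.004] w 0.0912
shift/0.5 [ 0.0923  0.0029 -0.002 ] rot/60 [-0.0013  0.0016  0.0002] dist 0.0462 dphi 0.1
```

```bash
python3 -m inch '[[[0.045,0.002,0,0,0,0,1],[0.09,0.003,0,0,0,0,1],[0.09,0.003,0,0,0,0,1],[0.09,0.003,0,0,0,0,1],[0.09,0.003,0,0,0,0,1]]]'; python3 -m inch '[[[0,0,0,0,0,0,1],[0,0,0,0,0,0,1],[0,0,0,0,0,0,1]]]'; python3 - <<'E'
from h import *
plan([0.5800,0.1074,0.067],16.5)
E
```

```text
time_s: 3.7
position: [0.581, 0.108, 0.076]
tool_rot: [-0.134, 1.569, 0.153]
wrist_force: [-0.2, -0.5, -0.4]
gripper_width: 0.0915
time_s: 4.08
position: [0.5804, 0.108, 0.075]
tool_rot: [-0.209, 1.571, 0.078]
wrist_force: [-0.4, 0.4, -0.8]
gripper_width: 0.0914
t 4.075 pos [0.5804 0.108  0.075 ] phi 16.44 q6 -0.143 F [-0.4   0.43 -0.81] M [ 0.035 -0.078  0.077] w 0.0914
shift/0.5 [ 0.0161 -0.0009 -0.0012] rot/60 [-0.0009  0.0001  0.    ] dist 0.0081 dphi 0.1
```

```bash
python3 -m inch '[[[0.016,0,0,0,0,0,1],[0.016,0,0,0,0,0,1],[0.016,0,0,0,0,0,1],[0.016,0,0,0,0,0,1],[0.016,0,0,0,0,0,1]]]'; python3 - <<'E'
from h import *
plan([0.5800,0.1074,0.067],16.5)
s=cam('wrist'); cv2.imwrite('pics/w3.png',s['pixels'][:,:,::-1])
E
```

```text
time_s: 4.7
position: [0.5805, 0.108, 0.067]
tool_rot: [-0.092, 1.571, 0.195]
wrist_force: [-0.4, 0.1, 0.0]
gripper_width: 0.091
t 4.7 pos [0.5805 0.108  0.067 ] phi 16.45 q6 -0.143 F [-0.45  0.13  0.01] M [-0.014 -0.155 -0.018] w 0.091
shift/0.5 [ 0.0001 -0.0009 -0.0013] rot/60 [-0.0009  0.0002  0.    ] dist 0.0008 dphi 0.1
```

View pics/w3.png

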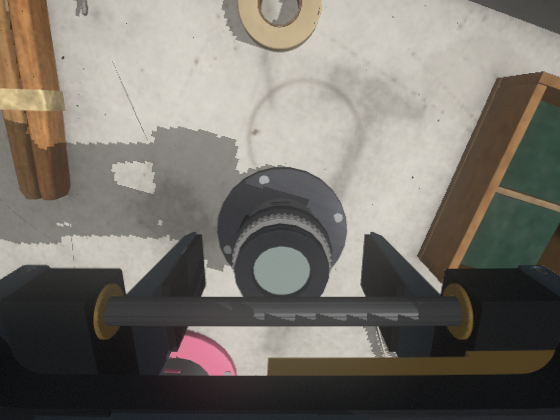

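```bash
python3 - <<'E'
from h import *
s=cam('wrist'); p=s['T'][:3,3]; st=get_state(); q=st['position']; 
print(proj(s,[[q[0],q[1],.0615],[q[0],q[1],.067]]), back(s,[[282.5,270]],.0615),q)
E
python3 -m inch '[[[0,0,0,0,0,0,0.7],[0,0,0,0,0,0,0.7],[0,0,0,0,0,0,0.7],[0,0,0,0,0,0,0.64],[0,0,0,0,0,0,0.64]]]'; python3 - <<'E'
from h import *
plan([0.5800,0.1074,0.067],16.5)
E
```

```text
[[281.65209178 269.78430046]
 [281.62209857 274.75880727]] [[0.58093149 0.10800551 0.0615    ]] [0.58045547 0.10800062 0.0670209 ]
time_s: 5.42
position: [0.5804, 0.108, 0.0669]
tool_rot: [2.944, 1.571, -3.052]
wrist_force: [0.1, -0.0, 0.3]
gripper_width: 0.0586
t 5.425 pos [0.5804 0.108  0.0669] phi 16.44 q6 -0.143 F [ 0.08 -0.04  0.34] M [-0.031 -0.108 -0.024] w 0.0586
shift/0.5 [-0.0002 -0.0009 -0.0011] rot/60 [-0.001 -0.    -0.   ] dist 0.0007 dphi 0.1
```

Centred very well. Now I'll close fully.

```bash
python3 -m inch '[[[0,0,0,0,0,0,0.5],[0,0,0,0,0,0,0.5],[0,0,0,0,0,0,0.5],[0,0,0,0,0,0,0.5]]]'; python3 - <<'E'
from h import *
plan([0.5800,0.1074,0.067],16.5)
for i in range(4):
    snapshot('top'); st=get_state();print(st['position'],st['wrist_force'],st['torque'])
E
```

```text
time_s: 5.92
position: [0.5798, 0.1078, 0.0668]
tool_rot: [3.086, 1.569, -2.91]
wrist_force: [-5.1, -1.6, 4.9]
gripper_width: 0.0528
t 5.925 pos [0.5798 0.1078 0.0668] phi 16.45 q6 -0.143 F [-5.12 -1.65  4.91] M [-0.386  0.852  0.015] w 0.0528
shift/0.5 [-0.0004 -0.0009  0.0001] rot/60 [-0.0009 -0.0013 -0.0001] dist 0.0005 dphi 0.1
[0.57983796 0.10784261 0.066821  ] [-4.34662886 -1.52720983  4.20375143] [-0.37427061  0.87221925  0.07486576]
[0.57981451 0.10782712 0.06680738] [-5.14640987 -2.4487958   4.59438013] [-0.3877126   0.90365709  0.00860486]
[0.57981407 0.10782541 0.06680695] [-5.03382782 -1.58651077  3.29500473] [-0.34411046  0.87296751  0.04276307]
[0.5798263  0.10784671 0.06682188] [-6.2555544  -1.93584653  4.30224198] [-0.4397806   0.94181545  0.04274124]
```

```bash
python3 -m inch '[[[0,0,-0.0013,0,0,0,0.5],[0,0,-0.0013,0,0,0,0.5],[0,0,-0.0013,0,0,0,0.5]]]'; python3 - <<'E'
from h import *
plan([0.5800,0.1074,0.067],16.5)
F=[]
for i in range(4):
    s=cam('wrist'); st=get_state();F.append(np.r_[st['position'],st['wrist_force'],st['torque'],st['gripper_width']])
print(np.mean(F,0).round(4))
crop(s,(283,280),(100,75),4,'w4')
E
```

```text
time_s: 6.5
position: [0.5798, 0.1078, 0.0669]
tool_rot: [2.338, 1.571, 2.625]
wrist_force: [-2.7, -1.2, 0.2]
gripper_width: 0.0527
t 6.5 pos [0.5798 0.1078 0.0669] phi 16.44 q6 -0.143 F [-2.7  -1.2   0.21] M [-0.168  0.241  0.016] w 0.0527
shift/0.5 [-0.0003 -0.0009  0.0002] rot/60 [-0.001 -0.    -0.   ] dist 0.0005 dphi 0.1
[ 0.5798  0.1078  0.0669 -1.8805 -0.755  -0.3076 -0.1228  0.2911 -0.0137
  0.0528]
w4 x0,y0 183 205 k 4
```

View pics/w4.png

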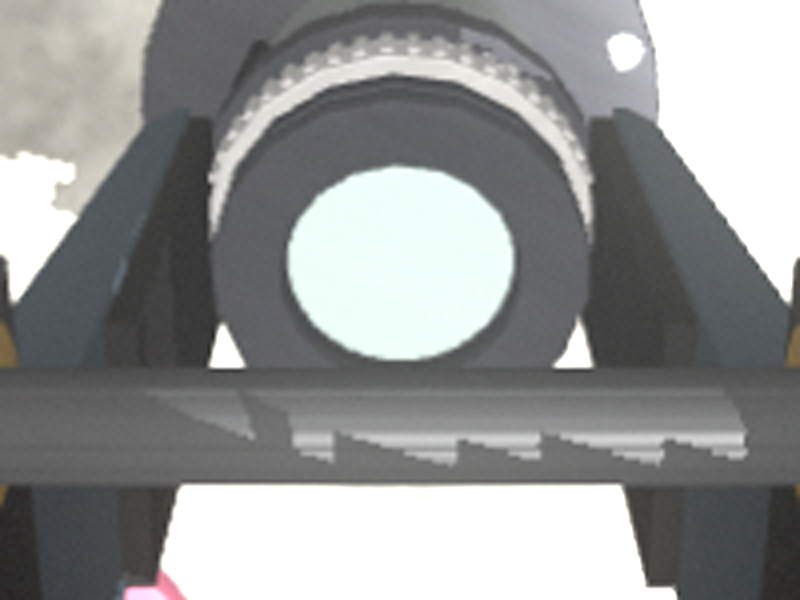

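```bash
python3 -m inch '[[[0,0,-0.0005,0.03,0,0,0.5],[0,0,-0.0005,0.06,0,0,0.5],[0,0,-0.0005,0.09,0,0,0.5],[0,0,-0.0005,0.12,0,0,0.5],[0,0,-0.0005,0.15,0,0,0.5]]]'; cat > m.py <<'E'
from h import *
plan([0.5800,0.1074,0.067],16.5)
F=[]
for i in range(4):
    s=cam('top'); st=get_state();T=Tw(st);F.append(np.r_[st['position'],st['wrist_force'],st['torque'],st['gripper_width'],np.degrees(np.arctan2(T[1,2],T[0,2]))])
print(np.mean(F,0).round(4), 'Mz',np.mean(F,0)[8].round(3),np.std(F,0)[8].round(3))
E
python3 m.py; python3 - <<'E'
from h import *
s=cam('top'); crop(s,(247,186),(40,30),10,'tl2')
E
```

```text
time_s: 7.32
position: [0.5797, 0.1078, 0.0669]
tool_rot: [0.109, 1.57, 0.237]
wrist_force: [1.9, 0.3, -5.1]
gripper_width: 0.0531
t 7.325 pos [0.5797 0.1078 0.0669] phi 7.32 q6 0.016 F [ 1.93  0.27 -5.1 ] M [ 0.175 -0.44   0.159] w 0.0531
shift/0.5 [-0.0001 -0.0008  0.0005] rot/60 [-0.1529  0.0004 -0.    ] dist 0.0005 dphi 9.2
[ 0.5797  0.1078  0.0669  2.4456  0.9815 -5.114   0.2017 -0.5175 -0.0937
  0.0529  7.3612] Mz -0.094 0.06
tl2 x0,y0 207 156 k 10
```

```bash
sed -i "s/print(np.mean/print('Mz',[f[8].round(3) for f in F]);print(np.mean/" m.py; python3 -m inch '[[[0,0,0,0.04,0,0,0.5],[0,0,0,0.08,0,0,0.5],[0,0,0,0.12,0,0,0.5],[0,0,0,0.16,0,0,0.5],[0,0,0,0.2,0,0,0.5]]]'; python3 m.py; python3 - <<'E'
from h import *
s=cam('wrist'); crop(s,(283,280),(100,75),4,'w5')
E
```

```text
time_s: 8.2
position: [0.5797, 0.1078, 0.067]
tool_rot: [0.069, 1.571, -0.011]
wrist_force: [2.7, 0.4, -5.4]
gripper_width: 0.0531
t 8.2 pos [0.5797 0.1078 0.067 ] phi -4.6 q6 0.225 F [ 2.68  0.4  -5.42] M [ 0.204 -0.571  0.049] w 0.0531
shift/0.5 [-0.0001 -0.0007  0.0007] rot/60 [-3.517e-01  3.000e-04  0.000e+00] dist 0.0005 dphi 21.1
Mz [np.float64(0.006), np.float64(-0.179), np.float64(-0.176), np.float64(-0.12)]
[ 0.5797  0.1078  0.067   3.1921  1.1733 -5.9372  0.2388 -0.6116 -0.1173
  0.0529 -4.5824] Mz -0.117 0.075
w5 x0,y0 183 205 k 4
```

View pics/w5.png

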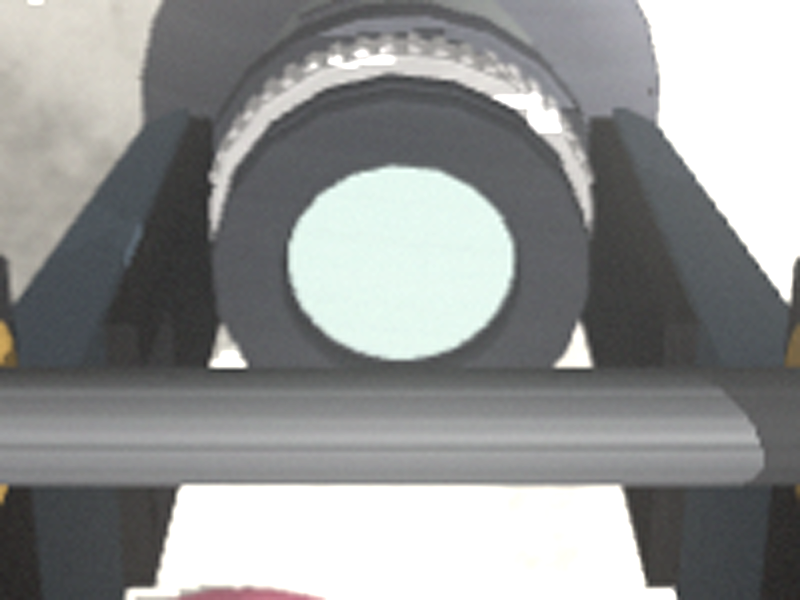

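```bash
python3 -m inch '[[[0,0,-0.0003,0.06,0,0,0.5],[0,0,-0.0006,0.12,0,0,0.5],[0,0,-0.0006,0.18,0,0,0.5],[0,0,-0.0006,0.23,0,0,0.5],[0,0,-0.0006,0.26,0,0,0.5]]]'; python3 m.py; python3 - <<'E'
from h import *
s=cam('top'); crop(s,(247,186),(40,30),10,'tl3')
E
```

```text
time_s: 9.07
position: [0.5796, 0.1078, 0.067]
tool_rot: [0.362, 1.57, 0.009]
wrist_force: [4.5, 1.1, -7.8]
gripper_width: 0.0528
t 9.075 pos [0.5796 0.1078 0.067 ] phi -20.17 q6 0.496 F [ 4.55  1.08 -7.84] M [ 0.243 -0.969  0.14 ] w 0.0528
shift/0.5 [-0.     -0.0004  0.001 ] rot/60 [-0.6111  0.0008 -0.    ] dist 0.0005 dphi 36.7
Mz [np.float64(0.03), np.float64(-0.094), np.float64(-0.128), np.float64(-0.086)]
[  0.5796   0.1078   0.067    5.0868   1.2154  -7.4719   0.1877  -0.944
  -0.0695   0.053  -20.1617] Mz -0.069 0.06
tl3 x0,y0 207 156 k 10
```

View pics/tl3.png

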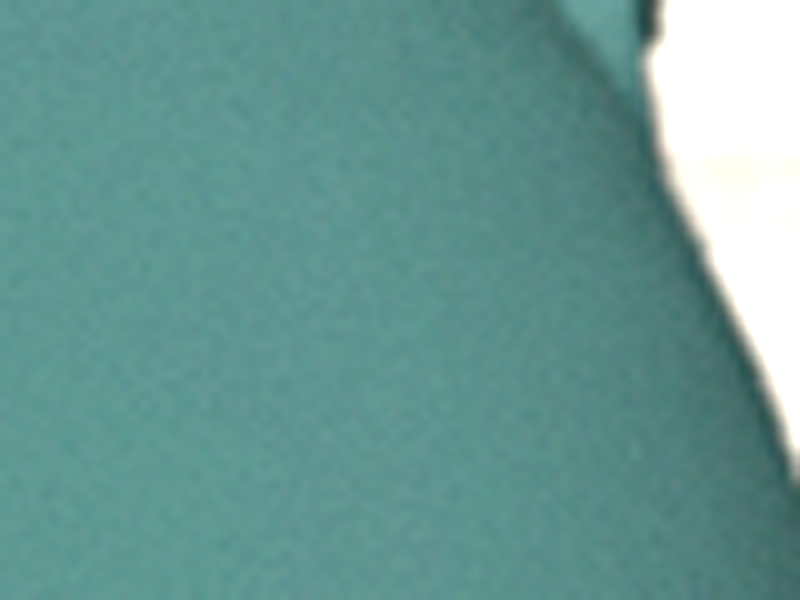

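```bash
python3 -m inch '[[[0.0005,0,0.0005,0.015,0,0,0.5],[0.001,0,0.0008,0.03,0,0,0.5],[0.001,0,0.0008,0.045,0,0,0.5],[0.001,0,0.0008,0.06,0,0,0.5],[0.001,0,0.0008,0.075,0,0,0.5]]]'; python3 m.py
```

```text
time_s: 9.95
position: [0.5797, 0.1077, 0.0668]
tool_rot: [1.347, 1.571, 0.916]
wrist_force: [-1.6, 2.5, 5.7]
gripper_width: 0.0529
t 9.95 pos [0.5797 0.1077 0.0668] phi -24.71 q6 0.575 F [-1.58  2.5   5.74] M [0.505 0.172 0.132] w 0.0529
shift/0.5 [-0.0004 -0.0004  0.0008] rot/60 [-6.868e-01  1.000e-04 -1.000e-04] dist 0.0005 dphi 41.2
Mz [np.float64(0.016), np.float64(0.027), np.float64(-0.076), np.float64(-0.004)]
[ 5.7970e-01  1.0770e-01  6.6800e-02 -5.8980e-01  2.8274e+00  5.7822e+00
  5.2760e-01  1.3660e-01 -9.6000e-03  5.2700e-02 -2.4713e+01] Mz -0.01 0.04
```

```bash
python3 -m inch '[[[-0.0004,0,0,0.01,0,0,0.5],[-0.0004,0,0,0.02,0,0,0.5],[-0.0004,0,0,0.03,0,0,0.5],[-0.0004,0,0,0.04,0,0,0.5],[-0.0004,0,0,0.05,0,0,0.5]]]'; python3 m.py
```

```text
time_s: 10.78
position: [0.5797, 0.1077, 0.0668]
tool_rot: [1.316, 1.571, 0.832]
wrist_force: [-0.4, 4.3, 5.5]
gripper_width: 0.0527
t 10.775 pos [0.5797 0.1077 0.0668] phi -27.7 q6 0.627 F [-0.38  4.3   5.48] M [0.742 0.089 0.203] w 0.0527
shift/0.5 [-0.0004 -0.0003  0.0008] rot/60 [-7.366e-01  1.000e-04 -1.000e-04] dist 0.0005 dphi 44.2
Mz [np.float64(0.168), np.float64(0.154), np.float64(0.159), np.float64(0.111)]
[  0.5797   0.1077   0.0668  -0.7628   4.1217   5.3192   0.7522   0.1179
   0.148    0.0529 -27.6977] Mz 0.148 0.022
```

```bash
python3 -m inch '[[[-0.0004,0.0006,0,0.005,0,0,0.5],[-0.0004,0.0006,0,0.01,0,0,0.5],[-0.0004,0.0006,0,0.01,0,0,0.5]]]'; python3 m.py
```

```text
time_s: 11.35
position: [0.5797, 0.1078, 0.0668]
tool_rot: [-1.81, 1.571, -2.304]
wrist_force: [-0.5, -0.1, 4.5]
gripper_width: 0.0528
t 11.35 pos [0.5797 0.1078 0.0668] phi -28.27 q6 0.638 F [-0.48 -0.06  4.47] M [0.126 0.071 0.206] w 0.0528
shift/0.5 [-0.0003 -0.0004  0.0009] rot/60 [-7.461e-01 -1.000e-04  1.000e-04] dist 0.0005 dphi 44.8
Mz [np.float64(0.245), np.float64(0.185), np.float64(0.218), np.float64(0.2)]
[ 5.79700e-01  1.07800e-01  6.68000e-02 -4.13200e-01  7.93000e-02
  4.23200e+00  2.24000e-02  8.00000e-02  2.12000e-01  5.28000e-02
 -2.82567e+01] Mz 0.212 0.022
```

```bash
python3 -m inch '[[[0,0,0,0.005,0,0,0.5],[0,0,0,0.01,0,0,0.5],[0,0,0,0.01,0,0,0.5]]]'; python3 m.py
```

```text
time_s: 11.92
position: [0.5797, 0.1078, 0.0668]
tool_rot: [-1.055, 1.571, -1.559]
wrist_force: [-0.9, -0.8, 4.1]
gripper_width: 0.0529
t 11.925 pos [0.5797 0.1078 0.0668] phi -28.86 q6 0.648 F [-0.92 -0.76  4.11] M [-0.18   0.037  0.271] w 0.0529
shift/0.5 [-0.0003 -0.0005  0.0008] rot/60 [-7.56e-01  0.00e+00  1.00e-04] dist 0.0005 dphi 45.4
Mz [np.float64(0.321), np.float64(0.306), np.float64(0.254), np.float64(0.343)]
[  0.5797   0.1078   0.0668  -0.3108  -1.6584   4.393   -0.29     0.0964
   0.306    0.053  -28.8533] Mz 0.306 0.033
```

```bash
python3 -m inch '[[[0,0,0,0.005,0,0,0.5],[0,0,0,0.008,0,0,0.5],[0,0,0,0.008,0,0,0.5]]]'; python3 m.py; python3 m.py
```

```text
time_s: 12.5
position: [0.5798, 0.1078, 0.0668]
tool_rot: [-1.284, 1.571, -1.796]
wrist_force: [-0.2, -3.1, 4.8]
gripper_width: 0.053
t 12.5 pos [0.5798 0.1078 0.0668] phi -29.34 q6 0.657 F [-0.21 -3.13  4.77] M [-0.449  0.125  0.415] w 0.053
shift/0.5 [-0.0003 -0.0005  0.0008] rot/60 [-7.64e-01 -0.00e+00  1.00e-04] dist 0.0005 dphi 45.8
Mz [np.float64(0.367), np.float64(0.417), np.float64(0.355), np.float64(0.381)]
[ 5.79800e-01  1.07800e-01  6.68000e-02  1.84000e-02 -2.59100e+00
  4.29110e+00 -4.77800e-01  7.24000e-02  3.79900e-01  5.29000e-02
 -2.93326e+01] Mz 0.38 0.023
t 12.7 pos [0.5797 0.1078 0.0668] phi -29.33 q6 0.656 F [ 0.85 -2.21  4.19] M [-0.486  0.088  0.381] w 0.0529
shift/0.5 [-0.0004 -0.0005  0.0009] rot/60 [-7.639e-01 -1.000e-04  1.000e-04] dist 0.0005 dphi 45.8
Mz [np.float64(0.379), np.float64(0.374), np.float64(0.428), np.float64(0.438)]
[  0.5797   0.1078   0.0668   0.0359  -2.6414   4.3795  -0.5235   0.0616
   0.4048   0.0529 -29.3343] Mz 0.405 0.029
```

```bash
python3 -m inch '[[[0,0,0,0,0,0,0.9],[0,0,0,0,0,0,0.9],[0,0,0,0,0,0,0.9],[0,0,0,0,0,0,0.9]]]'; python3 m.py;  python3 -m inch '[[[-0.03,0,0,0,0,0,0.9],[-0.1,0,0,0,0,0,0.9],[-0.18,0,0,0,0,0,0.9],[-0.26,0,0,0,0,0,0.9],[-0.26,0,0,0,0,0,0.9]]]'
```

```text
time_s: 13.4
position: [0.5797, 0.1079, 0.0668]
tool_rot: [2.972, 1.571, 2.46]
wrist_force: [-0.1, 0.1, -0.3]
gripper_width: 0.0819
t 13.4 pos [0.5797 0.1079 0.0668] phi -29.34 q6 0.657 F [-0.07  0.06 -0.27] M [-0.064 -0.087  0.028] w 0.0819
shift/0.5 [-0.0004 -0.0006  0.001 ] rot/60 [-7.64e-01 -1.00e-04 -0.00e+00] dist 0.0006 dphi 45.8
Mz [np.float64(0.057), np.float64(0.005), np.float64(-0.004), np.float64(0.07)]
[ 5.79700e-01  1.07900e-01  6.68000e-02 -4.37000e-02 -3.68000e-02
 -3.45100e-01 -2.84000e-02 -5.51000e-02  3.22000e-02  8.20000e-02
 -2.93386e+01] Mz 0.032 0.032
time_s: 14.22
position: [0.5816, 0.1082, 0.201]
tool_rot: [0.663, 1.565, 0.151]
wrist_force: [-0.5, -0.7, -0.3]
gripper_width: 0.0821
```

```bash
python3 - <<'E'
from h import *
st=get_state();print(st['position'])
s=cam('wrist'); c=proj(s,[[.58,.1075,.06]])[0];print(c)
crop(s,c,(80,60),6,'w6')
a=np.load if 0 else 0
cv2.imwrite('pics/w6f.png',s['pixels'][:,:,::-1])
E
```

```text
[0.58155679 0.10815312 0.20102567]
[280.28543884 203.73201124]
w6 x0,y0 200 143 k 6
```

View pics/w6.png

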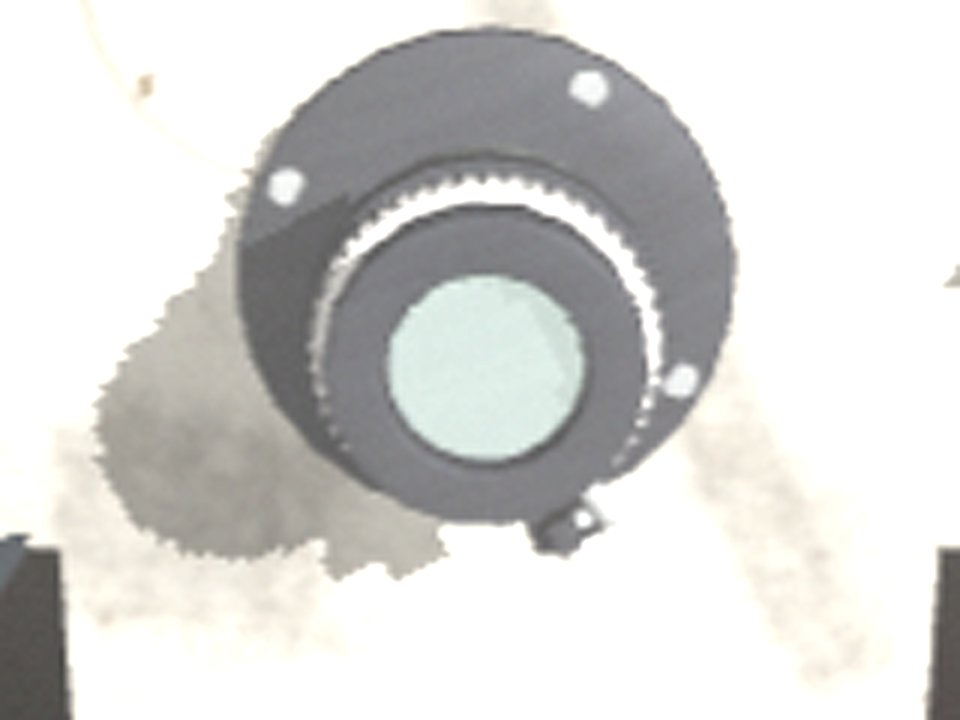

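```bash
python3 - <<'E'
from h import *
plan([0.515,-0.216,0.16],-29.3)
E
```

```text
t 14.275 pos [0.5805 0.108  0.199 ] phi -29.34 q6 0.656 F [ 0.62 -0.53 -0.83] M [-0.013 -0.026  0.062] w 0.0822
shift/0.5 [ 0.0772 -0.6293  0.2031] rot/60 [-0.0006  0.0025 -0.002 ] dist 0.3329 dphi 0.0
```

```bash
python3 -m inch '[[[0,-0.11,0.035,0,0,0,0.9],[0,-0.22,0.07,0,0,0,0.9],[0,-0.33,0.105,0,0,0,0.9],[0,-0.44,0.14,0,0,0,0.9],[0.02,-0.54,0.175,0,0,0,0.9]]]';python3 -m inch '[[[0.03,-0.09,0.03,0,0,0,0.7],[0.055,-0.09,0.03,0,0,0,0.7],[0.055,-0.09,0.03,0,0,0,0.7],[0.055,-0.09,0.03,0,0,0,0.7]]]'; python3 - <<'E'
from h import *
plan([0.515,-0.216,0.16],-29.3)
s=cam('wrist'); cv2.imwrite('pics/w7.png',s['pixels'][:,:,::-1])
print(proj(s,[[.532,-.186,.021]]))
t=cam('top'); crop(t,(247,186),(40,30),10,'tl4'); crop(t,(394,205),(40,30),10,'lo4')
E
```

```text
time_s: 14.9
position: [0.523, -0.1721, 0.1867]
tool_rot: [0.593, 1.571, 0.081]
wrist_force: [0.3, 0.9, 0.2]
gripper_width: 0.0819
time_s: 15.4
position: [0.515, -0.216, 0.1594]
tool_rot: [2.949, 1.571, 2.438]
wrist_force: [0.4, -0.5, 0.2]
gripper_width: 0.0638
t 15.4 pos [ 0.515  -0.216   0.1594] phi -29.27 q6 0.072 F [ 0.39 -0.49  0.19] M [-0.023 -0.018  0.034] w 0.0638
shift/0.5 [-0.0011 -0.      0.    ] rot/60 [ 0.0005 -0.0003 -0.0001] dist 0.0006 dphi -0.0
[[282.2804702  165.75585231]]
tl4 x0,y0 207 156 k 10
lo4 x0,y0 354 175 k 10
```

View pics/w7.png

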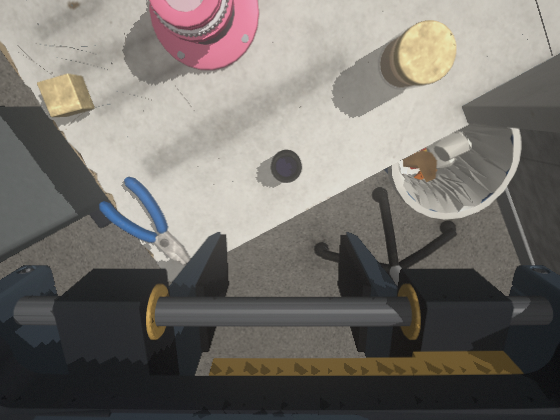

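View pics/tl4.png

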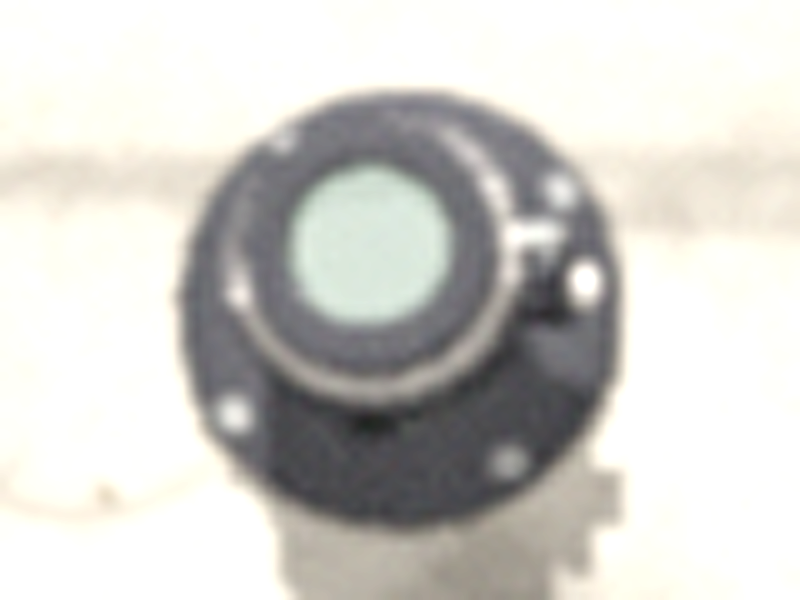

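```bash
python3 - <<'E'
from h import *
s=cam('wrist'); g=cv2.cvtColor(s['pixels'],cv2.COLOR_RGB2GRAY); m=(g<45).astype(np.uint8); m[:130]=0;m[205:]=0;m[:,:255]=0;m[:,320:]=0
n,l,stt,c=cv2.connectedComponentsWithStats(m); i=1+np.argmax(stt[1:,4]); print(stt[i],c[i])
print(back(s,[c[i]],.0105)); print(back(s,[c[i]],.021))
crop(s,(286,166),(35,30),12,'lw')
t=cam('top'); g=cv2.cvtColor(t['pixels'],cv2.COLOR_RGB2GRAY); m=(g<60).astype(np.uint8); m[:190]=0;m[220:]=0;m[:,:375]=0;m[:,412:]=0
n,l,stt,c=cv2.connectedComponentsWithStats(m); i=1+np.argmax(stt[1:,4]); print(stt[i],c[i],back(t,[c[i]],.0105),back(t,[c[i]],.021))
E
```

```text
Traceback (most recent call last):
ValueError: attempt to get argmax of an empty sequence
```

```bash
python3 - <<'E'
from h import *
s=cam('wrist'); crop(s,(286,166),(35,30),12,'lw')
for n,s,b in(('w',s,(130,205,255,320)),('t',cam('top'),(190,220,375,412))):
    g=cv2.cvtColor(s['pixels'],cv2.COLOR_RGB2GRAY); sub=g[b[0]:b[1],b[2]:b[3]]; print(n,sub.min(),np.median(sub))
    m=np.zeros_like(g); m[b[0]:b[1],b[2]:b[3]]=sub<75
    k,l,stt,c=cv2.connectedComponentsWithStats(m); i=1+np.argmax(stt[1:,4]); print(stt[i],c[i],back(s,[c[i]],.0105),back(s,[c[i]],.021))
E
```

```text
lw x0,y0 251 136 k 12
w 67 204.0
[271 155  28  25 281] [287.22419929 167.09608541] [[ 0.53483985 -0.19127809  0.0105    ]] [[ 0.5355985  -0.18960662  0.021     ]]
t 2 166.0
[387 198  15  14 155] [393.96774194 204.93548387] [[ 0.53330362 -0.18775163  0.0105    ]] [[ 0.53161777 -0.18536199  0.021     ]]
```

View pics/lw.png

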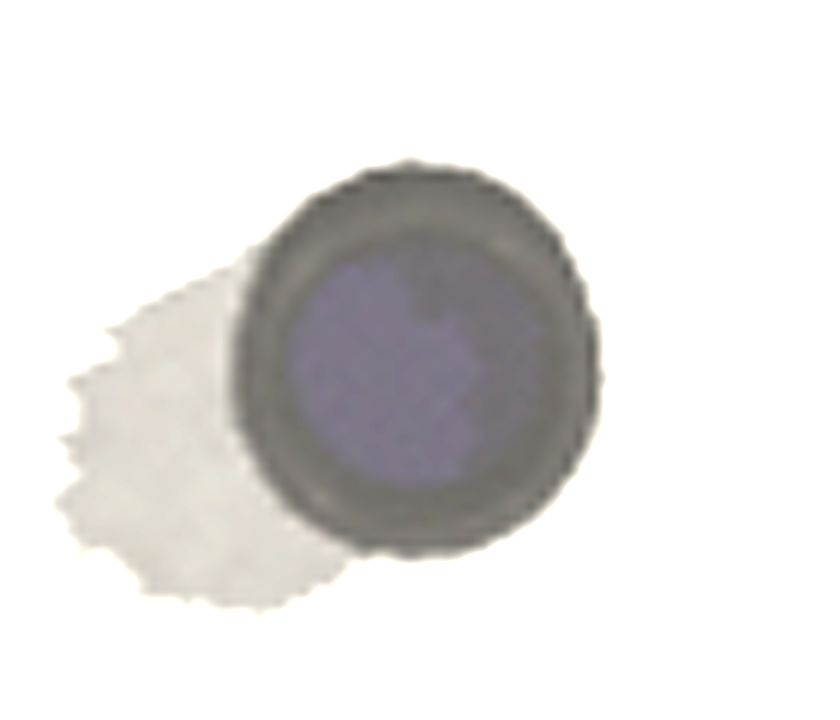

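```bash
python3 - <<'E'
from h import *
plan([0.534,-0.189,0.06],-29.3)
E
```

```text
t 15.65 pos [ 0.5151 -0.2165  0.1597] phi -29.29 q6 0.072 F [-0.24  0.24 -0.28] M [-0.024 -0.036  0.007] w 0.064
shift/0.5 [0.1994 0.0664 0.006 ] rot/60 [ 0.0002  0.0005 -0.    ] dist 0.1052 dphi -0.0
```

```bash
python3 -m inch '[[[0.1,0.033,0.003,0,0,0,0.7],[0.2,0.066,0.006,0,0,0,0.7],[0.2,0.066,0.006,0,0,0,0.7],[0.2,0.066,0.006,0,0,0,0.7],[0.2,0.066,0.006,0,0,0,0.7]]]'; python3 - <<'E'
from h import *
s=cam('top');s=cam('top');s=cam('top')
plan([0.534,-0.189,0.06],-29.3)
s=cam('wrist'); crop(s,(283,240),(100,75),4,'w8')
T=Tw(get_state()); q=T[:3,3]; print(proj(s,[[q[0],q[1],.021],[q[0],q[1],.0]]))
E
```

```text
time_s: 16.27
position: [0.5345, -0.1905, 0.0614]
tool_rot: [0.128, 1.568, -0.385]
wrist_force: [0.7, -0.8, 0.1]
gripper_width: 0.0638
t 16.425 pos [ 0.5341 -0.1902  0.0607] phi -29.36 q6 0.129 F [-0.26 -0.89 -0.38] M [ 0.018 -0.069 -0.026] w 0.0635
shift/0.5 [ 0.0013  0.002  -0.0013] rot/60 [-0.001   0.0019 -0.0003] dist 0.0014 dphi 0.1
w8 x0,y0 183 165 k 4
[[281.4661122  245.30325277]
 [281.50574674 233.27444699]]
```

View pics/w8.png

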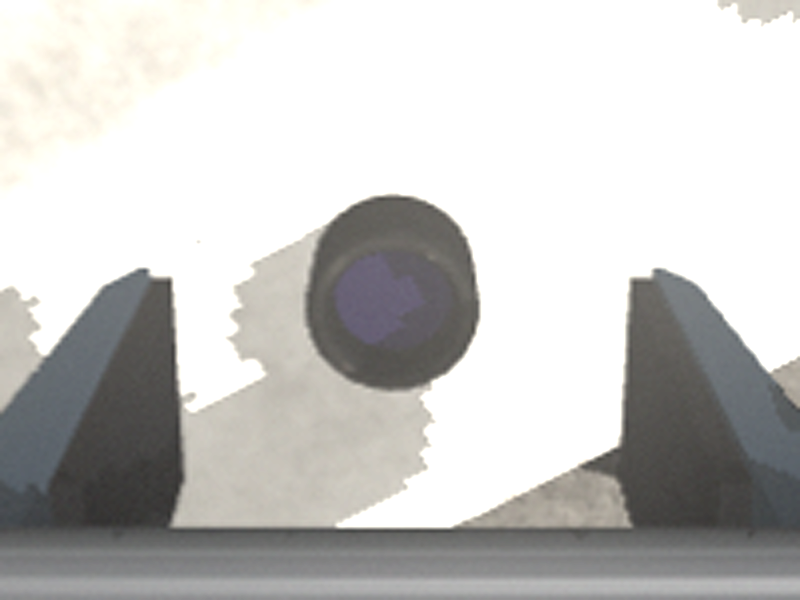

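```bash
python3 -m inch '[[[0.03,0.006,0,0,0,0,0.7],[0.068,0.006,0,0,0,0,0.7],[0.068,0.006,0,0,0,0,0.7],[0.068,0.006,0,0,0,0,0.7],[0.068,0.006,0,0,0,0,0.7]]]'; python3 - <<'E'
from h import *
s=cam('top');s=cam('top');s=cam('top')
plan([0.5355,-0.1875,0.026],-29.3)
s=cam('wrist'); crop(s,(283,260),(100,75),4,'w9')
T=Tw(get_state()); q=T[:3,3]; print(proj(s,[[q[0],q[1],.021]]))
E
```

```text
time_s: 17.1
position: [0.5353, -0.1871, 0.0256]
tool_rot: [0.182, 1.57, -0.33]
wrist_force: [0.7, 0.4, 0.1]
gripper_width: 0.0638
t 17.25 pos [ 0.5353 -0.1871  0.0257] phi -29.34 q6 0.135 F [-0.41  0.84  0.36] M [-0.024 -0.037  0.025] w 0.0639
shift/0.5 [-0.0006 -0.0004  0.0007] rot/60 [-0.0006  0.0006 -0.0001] dist 0.0005 dphi 0.0
w9 x0,y0 183 185 k 4
[[281.62197857 271.45925737]]
```

View pics/w9.png

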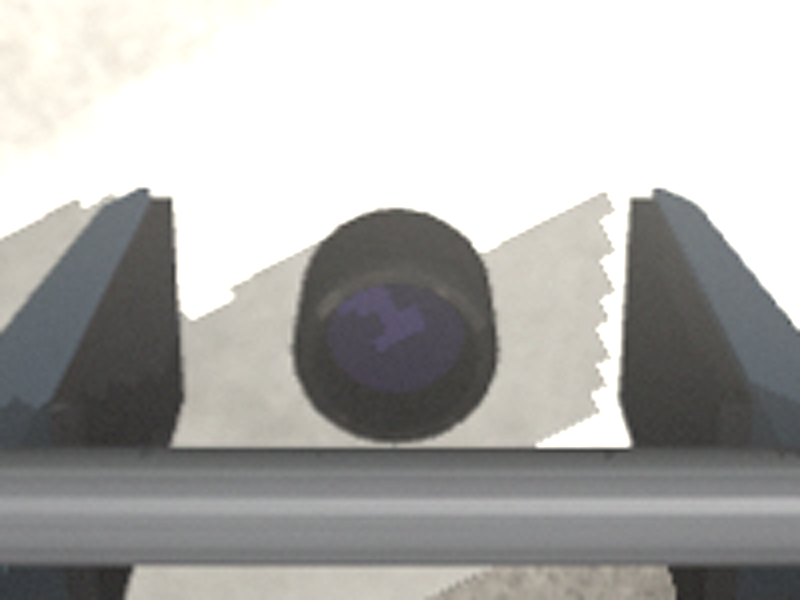

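```bash
python3 -m inch '[[[0,0,0,0,0,0,0.35],[0,0,0,0,0,0,0.2],[0,0,0,0,0,0,0.2],[0,0,0,0,0,0,0.2],[0,0,0,0,0,0,0.2]]]';python3 -m inch '[[[0,0,0,0,0,0,0.2],[0,0,0,0,0,0,0.2]]]'; python3 - <<'E'
from h import *
plan([0.5355,-0.1875,0.12],-29.3)
E
```

```text
time_s: 17.92
position: [0.535, -0.187, 0.0253]
tool_rot: [-2.863, 1.571, 2.909]
wrist_force: [-0.3, 0.2, 0.6]
gripper_width: 0.0267
time_s: 18.18
position: [0.535, -0.187, 0.0253]
tool_rot: [-2.984, 1.571, 2.787]
wrist_force: [-0.4, -0.4, -0.3]
gripper_width: 0.0268
t 18.175 pos [ 0.535  -0.187   0.0253] phi -29.33 q6 0.135 F [-0.43 -0.41 -0.32] M [-0.016  0.03   0.014] w 0.0268
shift/0.5 [-0.1894 -0.0004  0.0013] rot/60 [-0.0006 -0.0001  0.    ] dist 0.0947 dphi 0.0
```

```bash
python3 -m inch '[[[-0.05,0,0,0,0,0,0.2],[-0.15,0,0,0,0,0,0.2],[-0.25,0,0,0,0,0,0.2],[-0.25,0,0,0,0,0,0.2]]]'; python3 - <<'E'
from h import *
plan([0.5798,0.1078,0.14],-29.3)
s=cam('wrist'); crop(s,(283,260),(100,75),4,'w10')
T=Tw(get_state()); q=T[:3,3]; print(proj(s,[[q[0],q[1],q[2]-.0043]]))
E
```

```text
time_s: 18.68
position: [0.537, -0.1878, 0.154]
tool_rot: [0.139, 1.565, -0.373]
wrist_force: [-0.3, -0.1, -0.3]
gripper_width: 0.0268
t 18.675 pos [ 0.537  -0.1878  0.154 ] phi -29.34 q6 0.135 F [-0.27 -0.12 -0.29] M [-0.051 -0.007 -0.018] w 0.0268
shift/0.5 [ 0.0271  0.5573 -0.2152] rot/60 [-0.0006  0.0059 -0.0008] dist 0.299 dphi 0.0
w10 x0,y0 183 185 k 4
[[279.34427632 270.22187964]]
```

View pics/w10.png

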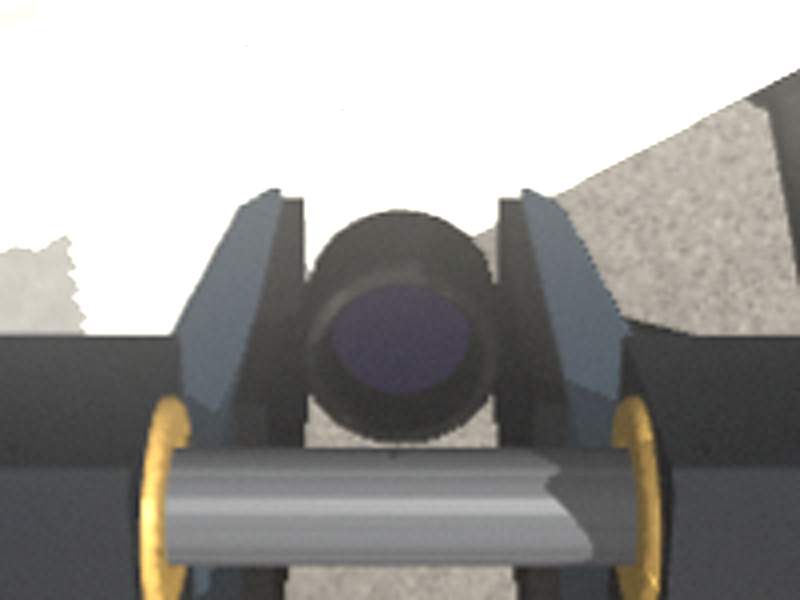

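```bash
python3 -m inch '[[[0,0.1,-0.04,0,0,0,0.2],[0,0.2,-0.08,0,0,0,0.2],[0,0.31,-0.12,0,0,0,0.2],[0,0.42,-0.16,0,0,0,0.2],[0,0.5,-0.193,0,0,0,0.2]]]'; python3 -m inch '[[[0.02,0.057,-0.022,0,0,0,0.2],[0.02,0.057,-0.022,0,0,0,0.2],[0.02,0.057,-0.022,0,0,0,0.2],[0.02,0.057,-0.022,0,0,0,0.2],[0.02,0.057,-0.022,0,0,0,0.2]]]'; python3 - <<'E'
from h import *
for i in range(5): cam('top')
plan([0.5798,0.1078,0.1],-29.3)
E
```

```text
time_s: 19.35
position: [0.5727, 0.0804, 0.1487]
tool_rot: [-2.549, 1.569, -3.06]
wrist_force: [-0.0, -0.3, -0.4]
gripper_width: 0.0268
time_s: 19.98
position: [0.5778, 0.1077, 0.1404]
tool_rot: [0.585, 1.571, 0.072]
wrist_force: [0.2, -0.3, 0.4]
gripper_width: 0.0266
t 20.225 pos [0.5778 0.1083 0.1404] phi -29.35 q6 0.658 F [ 0.16 -0.22 -1.1 ] M [-0.048 -0.087 -0.013] w 0.0267
shift/0.5 [0.0809 0.0012 0.004 ] rot/60 [-0.0008  0.0001 -0.0001] dist 0.0405 dphi 0.0
```

```bash
python3 -m inch '[[[0.03,0.001,0.004,0,0,0,0.2],[0.06,0.001,0.004,0,0,0,0.2],[0.08,0.001,0.004,0,0,0,0.2],[0.08,0.001,0.004,0,0,0,0.2],[0.08,0.001,0.004,0,0,0,0.2]]]'; python3 - <<'E'
from h import *
for i in range(6): cam('top')
plan([0.5798,0.1078,0.09],-29.3)
s=cam('wrist'); crop(s,(283,260),(120,90),4,'w11')
s=cam('scene'); crop(s,(245,230),(40,30),10,'s11')
E
```

```text
time_s: 20.85
position: [0.5799, 0.1079, 0.1005]
tool_rot: [0.726, 1.571, 0.214]
wrist_force: [-0.5, -0.3, -0.1]
gripper_width: 0.027
t 21.15 pos [0.5799 0.1079 0.1006] phi -29.33 q6 0.656 F [ 0.69  0.19 -0.2 ] M [ 0.015 -0.056 -0.028] w 0.0269
shift/0.5 [ 0.0213 -0.0003 -0.    ] rot/60 [-0.0005  0.0004 -0.0003] dist 0.0106 dphi 0.0
w11 x0,y0 163 170 k 4
s11 x0,y0 205 200 k 10
```

View pics/w11.png

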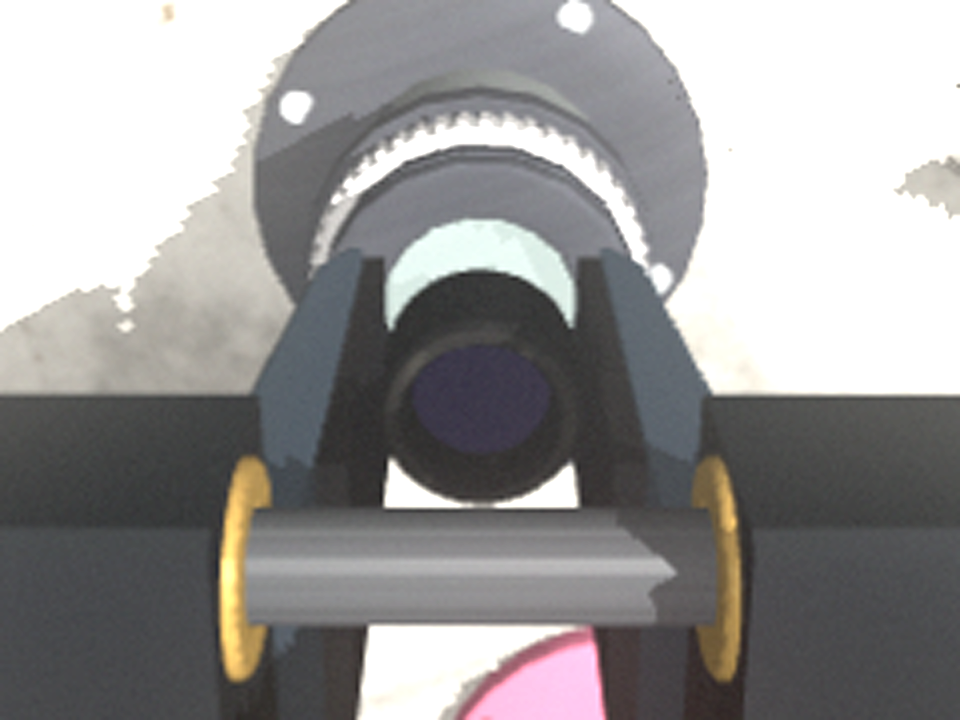

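View pics/s11.png

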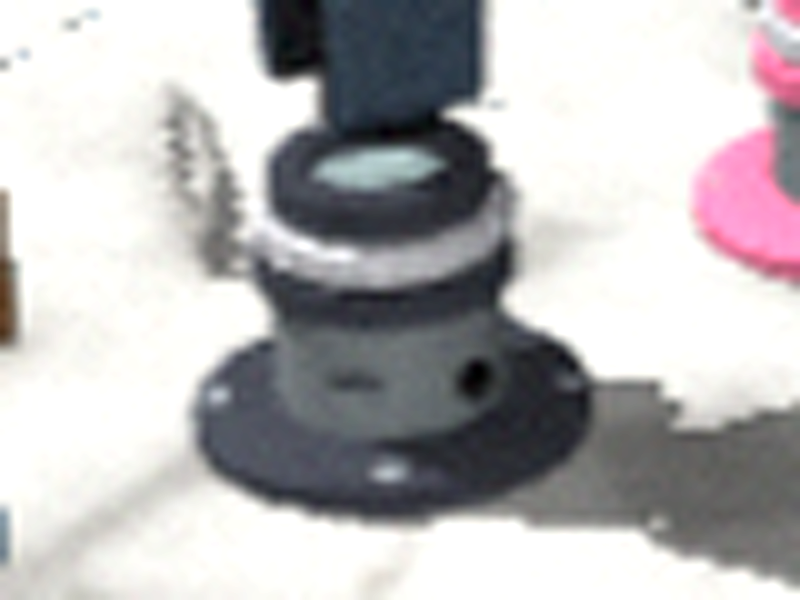

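```bash
python3 -m inch '[[[0.01,0,0,0,0,0,0.2],[0.018,0,0,0,0,0,0.2],[0.021,0,0,0,0,0,0.2],[0.021,0,0,0,0,0,0.2],[0.021,0,0,0,0,0,0.2]]]'; python3 m.py
```

```text
time_s: 21.88
position: [0.5802, 0.1084, 0.0903]
tool_rot: [1.258, 1.57, 0.746]
wrist_force: [-1.6, 4.0, 10.3]
gripper_width: 0.0265
t 21.875 pos [0.5802 0.1084 0.0903] phi -29.35 q6 0.657 F [-1.58  3.96 10.29] M [ 0.705  0.355 -0.045] w 0.0265
shift/0.5 [ 0.0465 -0.0019  0.0005] rot/60 [-7.642e-01  6.000e-04 -7.000e-04] dist 0.0233 dphi 45.9
Mz [np.float64(-0.063), np.float64(-0.038), np.float64(-0.092), np.float64(-0.118)]
[ 5.80200e-01  1.08400e-01  9.03000e-02 -2.14940e+00  4.38460e+00
  9.15050e+00  7.12700e-01  3.71500e-01 -7.77000e-02  2.66000e-02
 -2.93482e+01] Mz -0.078 0.03
```

```bash
python3 -m inch '[[[-0.01,0,0,0,0,0,0.2],[-0.01,0,0,0,0,0,0.2],[-0.01,0.0012,-0.0016,0,0,0,0.2],[-0.01,0.0012,-0.0016,0,0,0,0.2],[-0.01,0.0012,-0.0016,0,0,0,0.2]]]'; python3 m.py; python3 - <<'E'
from h import *
s=cam('wrist'); crop(s,(283,260),(120,90),4,'w12')
s=cam('scene'); crop(s,(245,225),(40,30),10,'s12')
E
```

```text
time_s: 22.7
position: [0.5793, 0.1088, 0.0947]
tool_rot: [-2.46, 1.571, -2.972]
wrist_force: [-0.4, 0.0, 0.2]
gripper_width: 0.0267
t 22.7 pos [0.5793 0.1088 0.0947] phi -29.33 q6 0.658 F [-0.4   0.05  0.19] M [-0.011 -0.004  0.012] w 0.0267
shift/0.5 [ 0.0554 -0.0017  0.0026] rot/60 [-7.639e-01 -2.000e-04  1.000e-04] dist 0.0277 dphi 45.8
Mz [np.float64(0.044), np.float64(-0.04), np.float64(0.038), np.float64(0.009)]
[ 5.79300e-01  1.08800e-01  9.48000e-02  1.94900e-01 -2.51700e-01
 -3.17200e-01 -2.31000e-02 -5.98000e-02  1.25000e-02  2.68000e-02
 -2.93338e+01] Mz 0.013 0.033
w12 x0,y0 163 170 k 4
s12 x0,y0 205 195 k 10
```

View pics/w12.png

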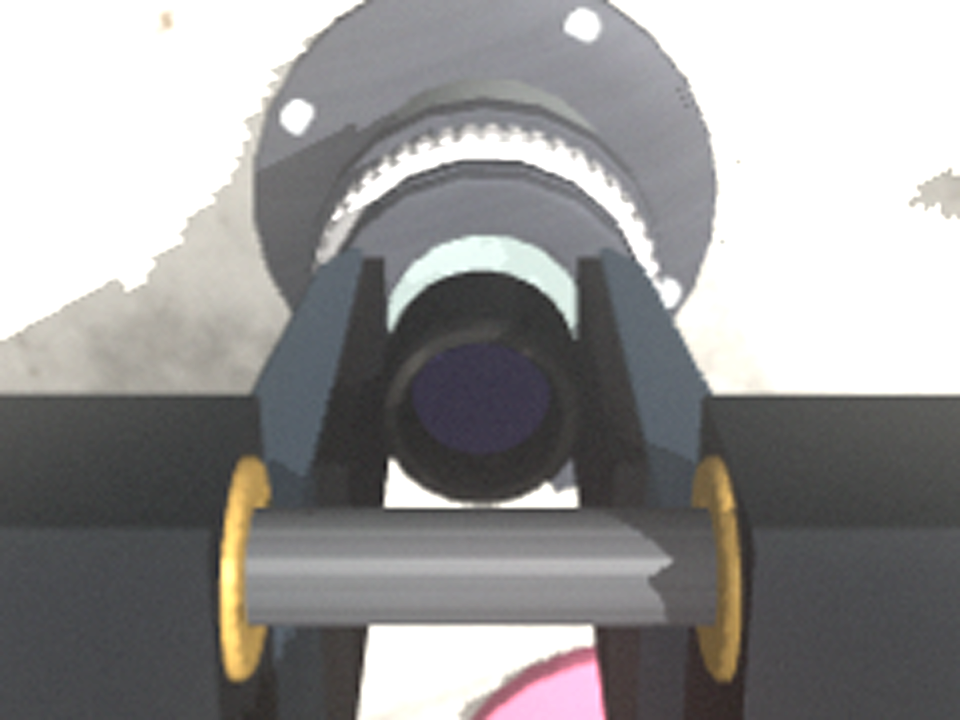

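View pics/s12.png

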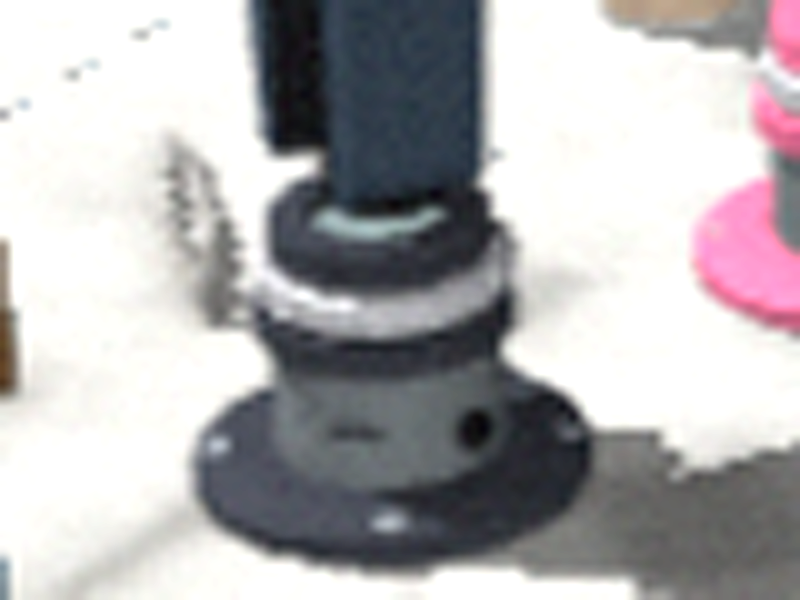

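```bash
python3 - <<'E'
from h import *
s=cam('wrist'); T=Tw(get_state()); zb=T[2,3]-.0253
f=lambda u,v,z: (T[:3,:3].T@(back(s,[[163+u/4,170+v/4]],z)[0]-T[:3,3]))[1:]*1000
print('zb',zb)
print('loupe bottom top-arc (y,z) mm',f(481,270,zb),'-> centre y',f(481,270,zb)[0]-14)
print('rim arc',f(484,236,.067),'-> centre y',f(484,236,.067)[0]-15.5)
print('rim L/R at v=300', f(390,300,.067),f(578,300,.067))
print('loupe L/R', f(388,330,zb),f(576,330,zb))
g=cv2.cvtColor(s['pixels'],cv2.COLOR_RGB2GRAY)
print(g[220:245,283]); print(g[245,255:315])
E
```

```text
zb 0.06954973219194416
loupe bottom top-arc (y,z) mm [11.26982744  0.85091757] -> centre y -2.7301725630782894
rim arc [15.63908408  1.30029666] -> centre y 0.13908407864806804
rim L/R at v=300 [  5.38802335 -12.81635008] [ 5.36273681 15.42839549]
loupe L/R [  1.64344051 -13.02872783] [ 1.61801476 15.02648883]
[ 82  83  82  81  81  79  81  79  87 145 150 150 156 156 156 156 153 116
  39  38  37  36  37  37  37]
[ 41  39  39  39  51 106 139 145 145 141  86  32  35  34  34  37  35  34
  33  36  35  35  36  34  35  36  37  38  36  38  37  38  37  39  37  38
  38  37  36  37  36  37  38  38  38  37  93 136 146 146 145 127  72  40
  40  42  41  44  46  43]
```

```bash
python3 - <<'E'
from h import *
s=cam('wrist'); T=Tw(get_state()); zb=T[2,3]-.0253;zt=zb+.021
f=lambda u,v,z: (T[:3,:3].T@(back(s,[[163+u/4,170+v/4]],z)[0]-T[:3,3]))[1:]*1000
print('top lower edge',f(481,502,zt), 'ctr y',f(481,502,zt)[0]+14)
print('lens ctr top',f(481,398,zt),'bottom',f(481,398,zb), 'mid',f(481,398,zt-.005))
print('widest top',f(386,415,zt),f(577,415,zt))
print('rim as floor',f(484,236,.0615))
# predicted circles overlay
im=s['pixels'][:,:,::-1].copy(); im=np.clip(im*1.6,0,255).astype(np.uint8); im=cv2.resize(im,None,fx=4,fy=4)
a=np.radians(np.arange(0,360,6))
def draw(r,z,cy,col):
    P=np.array([T[:3,3]+T[:3,1]*(cy+r*np.sin(t))+T[:3,2]*(r*np.cos(t)+.0011) for t in a]);P[:,2]=z
    for p in proj(s,P): cv2.circle(im,tuple(map(int,p*4+2)),2,col,-1)
draw(.014,zt,-.0,(0,0,255));draw(.014,zb,-.0,(0,255,255));draw(.0155,.067,0,(0,255,0))
cv2.imwrite('pics/ov.png',im[660:1400,720:1500])
E
```

```text
top lower edge [-14.53725546   0.80256427] ctr y -0.5372554567942522
lens ctr top [1.38208149 0.80575542] bottom [-9.66074508  0.84335667] mid [-1.24716293  0.8147081 ]
widest top [ -1.15259375 -11.97353644] [-1.17740985 13.72004137]
rim as floor [13.54710496  1.32055947]
```

View pics/ov.png

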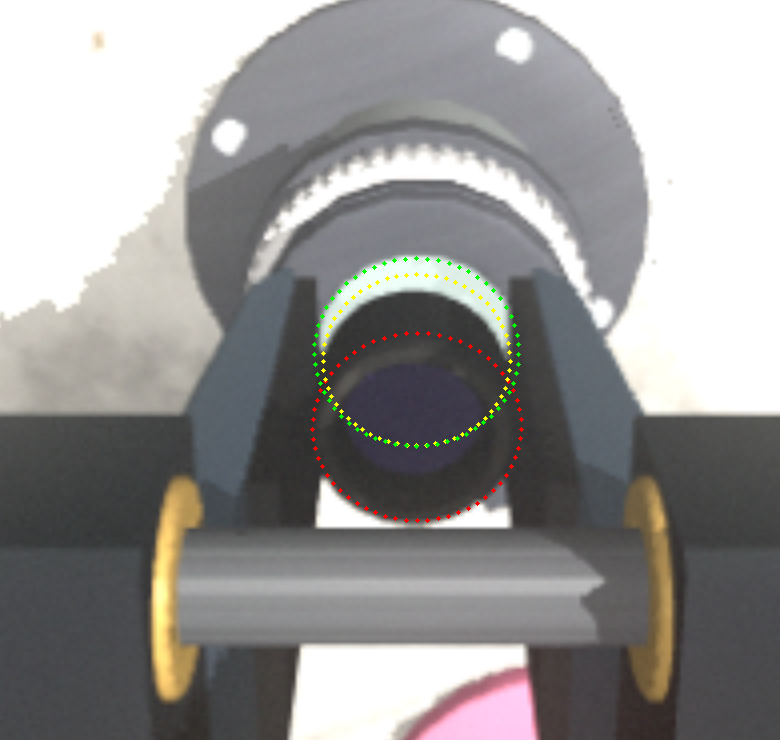

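```bash
python3 - <<'E'
from h import *
s=cam('wrist'); T=Tw(get_state())
f=lambda u,v,z: (T[:3,:3].T@(back(s,[[u,v]],z)[0]-T[:3,3]))[1:]*1000
for n,v,z,r in(('upper outer',210,.067,25.5),('iris',200.75,.0555,28),('lower',195,.046,30),('rim',229,.067,15.5)):
    print(n,f(284.3,v,z)[0]-r)
print(s['T_tool_cam'][:3,3], s['T'][:3,3],T[:3,3])
g=cv2.cvtColor(s['pixels'],cv2.COLOR_RGB2GRAY); print(g[155:242,284])
# implied r fits: circle fit of edge points of loupe bottom
pts=[]
for u in range(266,302):
    col=g[225:250,u].astype(int); 
    i=np.where((col[:-1]>100)&(col[1:]<=100))[0]
    if len(i): 
        i=i[-1]; v=225+i+(col[i]-100)/(col[i]-col[i+1]); pts.append((u,v))
Q=np.array([f(u,v,T[2,3]-.0253) for u,v in pts]); A=np.c_[2*Q,np.ones(len(Q))]; x=np.linalg.lstsq(A,(Q**2).sum(1),rcond=None)[0]; print('loupe bottom fit',x[:2],np.sqrt(x[2]+x[0]**2+x[1]**2),len(Q))
pts=[]
for u in range(266,302):
    col=g[222:240,u].astype(int)
    i=np.where((col[:-1]<115)&(col[1:]>=115))[0]
    if len(i): i=i[0]; pts.append((u,222+i+(115-col[i])/(col[i+1]-col[i])))
Q=np.array([f(u,v,.067) for u,v in pts]); A=np.c_[2*Q,np.ones(len(Q))]; x=np.linalg.lstsq(A,(Q**2).sum(1),rcond=None)[0]; print('rim fit',x[:2],np.sqrt(x[2]+x[0]**2+x[1]**2),len(Q))
E
```

```text
upper outer 1.9398964378119743
iris 1.774703545630647
lower 0.9116647267045543
rim 0.1628309611950467
[-0.15278382  0.08399682  0.00053351] [0.62099759 0.18176087 0.24763216] [0.57936936 0.10878891 0.09484856]
[167 167 165 168 170 172 152  76  92  99  99  98  98  99  96  96  96  94
  96  96  96  96  95  94  94  93  92  91  91  90  92  91  91  91  93  93
  93  93  93  77  66  68  82  85  85  87 105 125 136 164 185 211 202 199
 158  63  74  74  68  71  89  87  84  83  82  82  82  80  80  79  81  81
  78  88 147 147 153 156 155 156 156 152 115  37  37  35  38]
loupe bottom fit [-2.49103736  0.62754598] 14.03598073983271 36
rim fit [1.1525664  1.24402936] 14.931003607236255 36
```

```bash
cat > fit.py <<'E'
from h import *
for i in range(4): cam('top')
s=cam('wrist'); st=get_state();T=Tw(st);print(st['position'].round(4),st['wrist_force'].round(2))
f=lambda u,v,z: (T[:3,:3].T@(back(s,[[u,v]],z)[0]-T[:3,3]))[1:]*1000
g=cv2.cvtColor(s['pixels'],cv2.COLOR_RGB2GRAY); print(g[195:250,284])
def fit(pts,z,r):
    from scipy.optimize import least_squares
    Q=np.array([f(u,v,z) for u,v in pts]); 
    o=least_squares(lambda c:np.hypot(*(Q-c).T)-r,[0,0],loss='soft_l1',f_scale=.2); return o.x.round(2),len(Q),np.abs(o.fun).mean().round(2)
L=[];U=[]
for u in range(266,302):
    col=g[215:260,u].astype(int)
    i=np.where((col[:-1]>95)&(col[1:]<=95))[0]
    if len(i): i=i[-1]; L.append((u,215+i+(col[i]-95)/(col[i]-col[i+1])))
    i=np.where((col[:-1]<115)&(col[1:]>=115))[0]
    if len(i): i=i[0]; U.append((u,215+i+(115-col[i])/(col[i+1]-col[i])))
print('loupe',fit(L,T[2,3]-.0253,14.0)); print('rim',fit(U,.067,15.5) if len(U)>5 else None)
crop(s,(283,260),(120,90),4,'fit%d'%int(st['time_s']*100))
E
python3 -m inch '[[[0,0.003,0.0012,0,0,0,0.2],[0,0.006,0.0012,0,0,0,0.2],[0,0.006,0.0012,0,0,0,0.2],[0,0.006,0.0012,0,0,0,0.2]]]'; python3 fit.py
```

```text
time_s: 23.65
position: [0.5813, 0.1111, 0.0948]
tool_rot: [-2.368, 1.571, -2.88]
wrist_force: [-0.7, 0.5, -0.4]
gripper_width: 0.027
[0.5814 0.1111 0.0949] [0.04 0.28 0.03]
[ 94  95  95  90  64  63  71  88  83  87 108 125 137 177 175 202 202 204
 198 120  62  77  65  67  76  87  86  81  79  80  81  79  79  79  80  80
  81  79 100 146 153 153 115  36  33  35  34  35  36  36  35  36  34  34
  34]
loupe (array([-2.5 ,  0.58]), 36, np.float64(0.05))
rim (array([-2.47,  0.57]), 36, np.float64(0.07))
fit2390 x0,y0 163 170 k 4
```

```bash
python3 -m inch '[[[0.004,0,0,0,0,0,0.2],[0.008,0,0,0,0,0,0.2],[0.008,0,0,0,0,0,0.2],[0.008,0,0,0,0,0,0.2]]]'; python3 m.py; python3 -m inch '[[[0.002,0,0,0,0,0,0.2],[0.004,0,0,0,0,0,0.2],[0.004,0,0,0,0,0,0.2]]]'; python3 m.py
```

```text
time_s: 24.4
position: [0.5813, 0.1111, 0.0908]
tool_rot: [-2.741, 1.571, 3.031]
wrist_force: [-0.1, -0.4, -1.1]
gripper_width: 0.0267
t 24.4 pos [0.5813 0.1111 0.0908] phi -29.34 q6 0.661 F [-0.11 -0.39 -1.07] M [-0.016 -0.077 -0.026] w 0.0267
shift/0.5 [ 0.0476 -0.0078  0.0014] rot/60 [-7.639e-01 -1.000e-04  0.000e+00] dist 0.0241 dphi 45.8
Mz [np.float64(0.026), np.float64(0.029), np.float64(0.054), np.float64(0.024)]
[ 5.81400e-01  1.11100e-01  9.09000e-02 -4.64000e-02 -4.41200e-01
 -4.30900e-01 -2.57000e-02 -1.97000e-02  3.28000e-02  2.67000e-02
 -2.93357e+01] Mz 0.033 0.012
time_s: 24.98
position: [0.5813, 0.1111, 0.0887]
tool_rot: [-2.535, 1.571, -3.047]
wrist_force: [0.7, 0.4, -0.7]
gripper_width: 0.0266
t 24.975 pos [0.5813 0.1111 0.0887] phi -29.33 q6 0.661 F [ 0.67  0.35 -0.65] M [ 0.    -0.069 -0.014] w 0.0266
shift/0.5 [ 0.0434 -0.0078  0.0014] rot/60 [-7.639e-01 -2.000e-04  0.000e+00] dist 0.0221 dphi 45.8
Mz [np.float64(-0.011), np.float64(0.004), np.float64(0.032), np.float64(-0.02)]
[ 5.81400e-01  1.11100e-01  8.88000e-02 -1.45300e-01 -1.71900e-01
 -3.54400e-01 -6.22000e-02 -4.67000e-02  1.40000e-03  2.67000e-02
 -2.93355e+01] Mz 0.001 0.02
```

```bash
python3 -m inch '[[[0.001,0,0,0,0,0,0.2],[0.002,0,0,0,0,0,0.2],[0.003,0,0,0,0,0,0.2],[0.003,0,0,0,0,0,0.2]]]'; python3 m.py
```

```text
time_s: 25.68
position: [0.5813, 0.1111, 0.0873]
tool_rot: [-2.504, 1.571, -3.016]
wrist_force: [0.3, -0.2, -0.3]
gripper_width: 0.027
t 25.675 pos [0.5813 0.1111 0.0873] phi -29.33 q6 0.661 F [ 0.29 -0.19 -0.34] M [-0.057 -0.074 -0.032] w 0.027
shift/0.5 [ 0.0406 -0.0078  0.0014] rot/60 [-7.638e-01 -1.000e-04  0.000e+00] dist 0.0207 dphi 45.8
Mz [np.float64(0.061), np.float64(0.009), np.float64(0.03), np.float64(0.007)]
[ 5.81300e-01  1.11100e-01  8.73000e-02  3.77600e-01  1.89600e-01
 -2.56200e-01  1.50000e-03 -9.18000e-02  2.66000e-02  2.65000e-02
 -2.93355e+01] Mz 0.027 0.022
```

```bash
python3 -m inch '[[[0.0005,0,0,0,0,0,0.2],[0.001,0,0,0,0,0,0.2],[0.0012,0,0,0,0,0,0.2],[0.0012,0,0,0,0,0,0.2]]]'; python3 m.py
```

```text
time_s: 26.38
position: [0.5814, 0.1111, 0.0868]
tool_rot: [-0.36, 1.571, -0.872]
wrist_force: [-0.1, -1.3, 3.0]
gripper_width: 0.0265
t 26.375 pos [0.5814 0.1111 0.0868] phi -29.34 q6 0.661 F [-0.06 -1.27  3.02] M [-0.284  0.163  0.005] w 0.0265
shift/0.5 [ 0.0397 -0.0078  0.0012] rot/60 [-0.7639  0.      0.    ] dist 0.0202 dphi 45.8
Mz [np.float64(0.013), np.float64(-0.008), np.float64(-0.046), np.float64(-0.017)]
[ 5.81400e-01  1.11100e-01  8.68000e-02 -1.37480e+00 -1.35390e+00
  3.72970e+00 -2.63400e-01  2.13400e-01 -1.45000e-02  2.67000e-02
 -2.93344e+01] Mz -0.014 0.021
```

```bash
python3 -m inch '[[[0,0,0,0,0,0,0.35],[0,0,0,0,0,0,0.45],[0,0,0,0,0,0,0.5],[0,0,0,0,0,0,0.5],[0,0,0,0,0,0,0.5]]]'; python3 m.py; python3 -m inch '[[[-0.02,0,0,0,0,0,0.5],[-0.06,0,0,0,0,0,0.5],[-0.12,0,0,0,0,0,0.5],[-0.2,0,0,0,0,0,0.5],[-0.2,0,0,0,0,0,0.5]]]'; python3 - <<'E'
from h import *
s=cam('wrist'); crop(s,(283,230),(120,90),4,'w20')
E
```

```text
time_s: 27.2
position: [0.5813, 0.1111, 0.0867]
tool_rot: [3.045, 1.571, 2.533]
wrist_force: [-0.3, 0.8, 0.1]
gripper_width: 0.0456
t 27.2 pos [0.5813 0.1111 0.0867] phi -29.33 q6 0.661 F [-0.29  0.82  0.12] M [-0.028 -0.071  0.007] w 0.0456
shift/0.5 [ 0.0394 -0.0078  0.0013] rot/60 [-0.7639 -0.     -0.    ] dist 0.0201 dphi 45.8
Mz [np.float64(0.035), np.float64(0.038), np.float64(-0.046), np.float64(0.05)]
[ 5.81300e-01  1.11100e-01  8.67000e-02 -2.73400e-01  2.82900e-01
  1.68000e-02 -2.37000e-02 -3.41000e-02  1.93000e-02  4.54000e-02
 -2.93336e+01] Mz 0.019 0.038
time_s: 28.02
position: [0.5833, 0.1114, 0.1913]
tool_rot: [0.667, 1.564, 0.155]
wrist_force: [-0.0, 0.2, 0.9]
gripper_width: 0.0457
w20 x0,y0 163 140 k 4
```

View pics/w20.png

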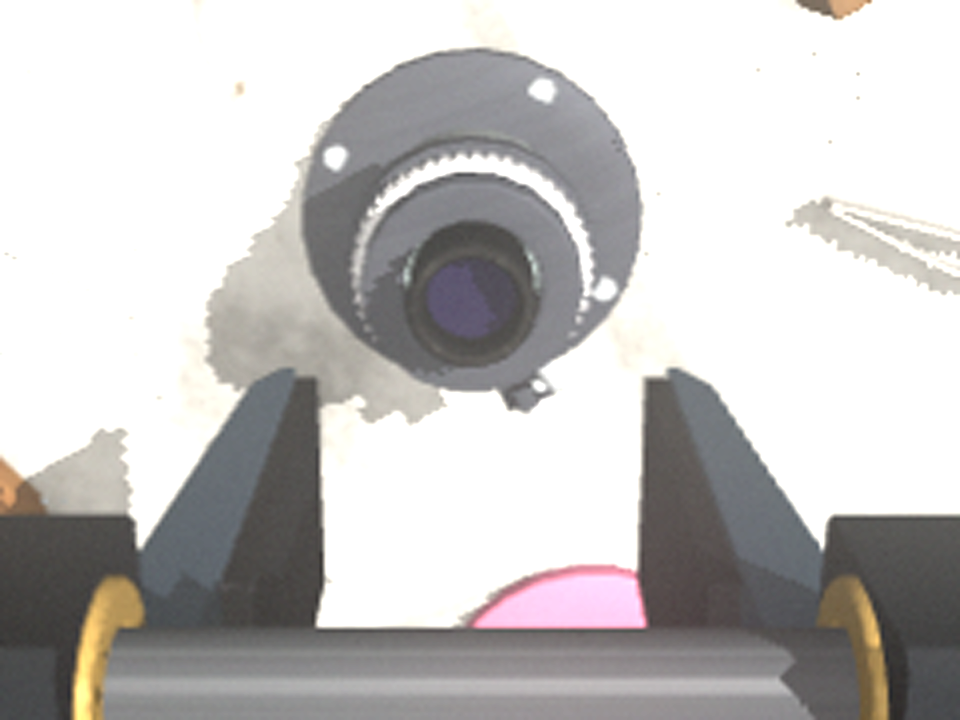

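The loupe is released and stands in the recess at about (470,290) in the crop. I'll back the arm off to check the stud and seat from the fixed cameras.

```bash
python3 -m inch '[[[-0.05,-0.1,0.03,0,0,0,0.5],[-0.05,-0.2,0.07,0,0,0,0.5],[-0.05,-0.31,0.1,0,0,0,0.5],[-0.05,-0.42,0.13,0,0,0,0.5],[-0.05,-0.5,0.16,0,0,0,0.5]]]'; python3 -m inch '[[[0,0,0,0,0,0,0.5],[0,0,0,0,0,0,0.5],[0,0,0,0,0,0,0.5]]]'; python3 - <<'E'
from h import *
t=cam('top'); crop(t,(247,186),(40,30),10,'tl9'); cv2.imwrite('pics/top9.png',t['pixels'][:,:,::-1])
s=cam('scene'); crop(s,(245,225),(40,30),10,'s9')
E
```

```text
time_s: 28.7
position: [0.5273, -0.1478, 0.2114]
tool_rot: [-2.891, 1.57, 2.879]
wrist_force: [0.6, -0.3, 0.3]
gripper_width: 0.0449
time_s: 29.08
position: [0.5286, -0.1451, 0.2116]
tool_rot: [3.125, 1.57, 2.614]
wrist_force: [-0.6, 1.1, 0.3]
gripper_width: 0.0454
tl9 x0,y0 207 156 k 10
s9 x0,y0 205 195 k 10
```

View pics/tl9.png

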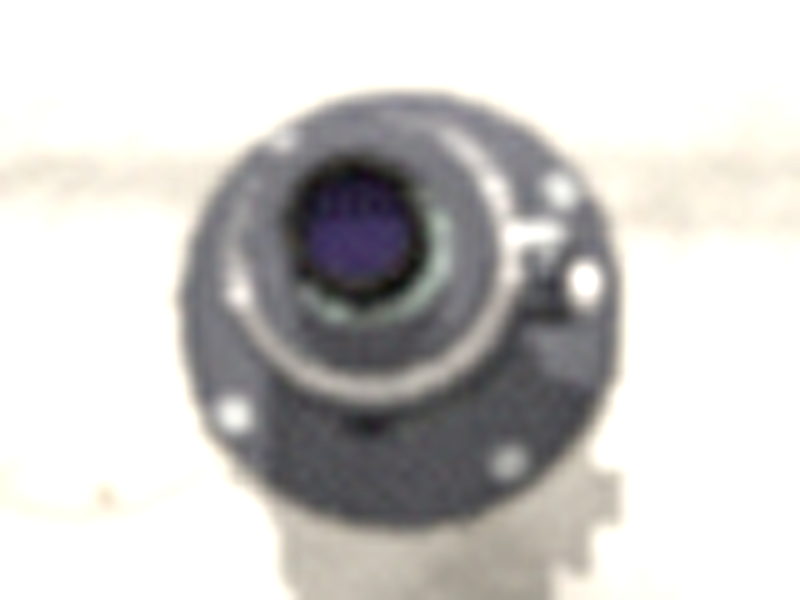

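View pics/s9.png

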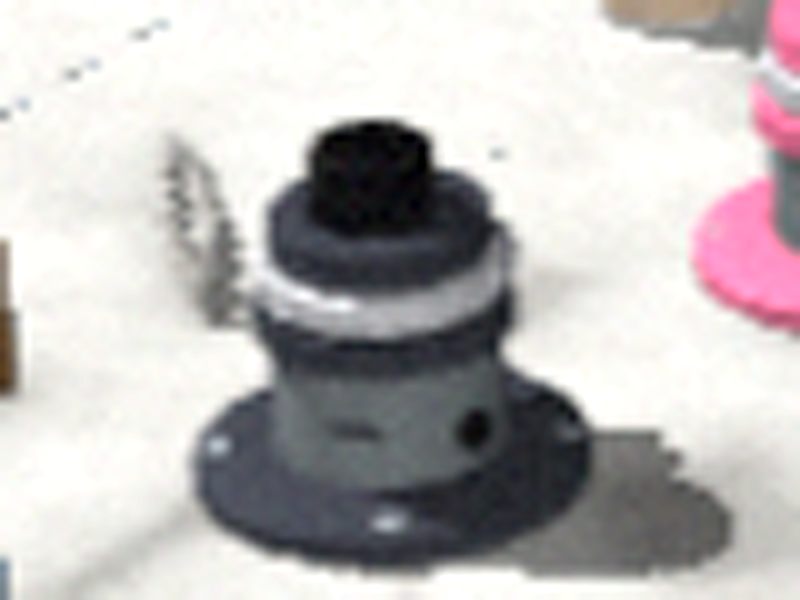

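View pics/top9.png

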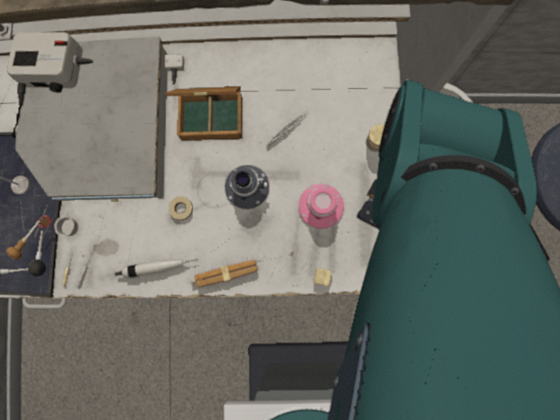

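The stud lies at (530,235) against the set screw, unchanged since release. The loupe stands upright in the recess, and the bystanders in view look unmoved. Handing in.

```bash
python3 -c "
from workcell import hand_in
print(hand_in())"
```

```text
the job is handed in; nothing more can be done
None
```

I turned the iris ring clockwise until its stud pressed on the set screw, let go, then stood the loupe in the recess and released it. I handed the job in at about 29 s.

- **Pressing:** I gripped only the ring and turned it about 46° clockwise, feeling contact over roughly the last 1.5°. I held 0.38 to 0.40 N m before letting go. Taking off about 0.12 N m for friction leaves about 0.26 to 0.28 N m, or roughly 8 N. Torque readings scattered by about 0.03 N m, so the press could be slightly under 8 N.
- **After release:** the stud was still against the screw in the top view before and after the loupe was placed. I could not measure how hard it bears once released.
- **Loupe:** the first lowering failed. The loupe caught the rim at about 10 N, because it sat about 2.5 mm off-centre in the fingers. I lifted it, lined its edge up with the recess in the wrist image, and lowered again. It touched down at the expected height with about 3.5 N. It stands upright, slightly off-centre within its play.
- **Clearance:** while gripping the ring, the fingers read 52.8 mm wide, less than the ring's 56 mm. They looked clear of the upper ring, but the gap was under 1 mm and I could not check it directly.
- **Other things:** the block, tape roll and pink light look unmoved. The jar was partly hidden by the arm in the last view.

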